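Set the programme wheel and charge the vibratory finishing tub

TASK

Get the finishing tub ready for a run: first turn the wheel on the control panel by its bar handle until the sector with three dots is centred in the window. Then stand every flanged hub on the bench flange down on the floor of the tub, after that pour all the ceramic stones from the scoop into the tub with the hubs, stand the empty scoop back upright on its rubber mat, and last press the start button fully down, leaving the other things on the bench where they are.

Things in the scene. Friction and masses are not known exactly. Their poses are not given: they have to be found in the camera images.
- panel: grey control panel, a flat box 200 (x) by 260 (y) by 46 mm high, fixed to the bench but at a different place and yaw each time; origin: centre of its underside. Its top face is a cover over a wheel; the window is a 46 x 50 mm opening in it with a dark bezel, on the panel's +x side
- dial: white wheel, 170 mm across, under the panel's cover, seen only in the window; turns either way without stops about the vertical, friction 0.08 N m, stays where left. Origin: on its axis at bench height, at x -12, y +35 mm in the panel frame. Its black bar handle above the cover is 70 mm long along the dial's x, 18 mm wide along its y, from 52 to 84 mm above the bench, centred on the axis
- three_dots (a point): centre of the three-dot sector on the wheel, 62 mm from the axis, 41 mm above the bench; hidden under the cover unless at the window. Five equal sectors bear 1, 2, 3, 4, 5 black dots (8 mm) in this order counter-clockwise from above, their centres 20, 92, 164, 236, 308 degrees counter-clockwise from the dial's x axis
- window (a point): centre of the window in the panel's cover, 62 mm to +x (panel frame) of the wheel's axis, 41 mm above the bench
- start_top (a point): centre of the top of the grey start button (32 mm across, in a dark housing on the panel, 40 mm to -x and 95 mm to -y of the panel's origin); it moves straight down 6 mm, fully down takes 5 N, springs back. Start is given when it is pressed more than 4 mm
- start (a joint): how far the start button is pressed, m: 0 out, 0.006 fully down
- tub: blue open rectangular tub of a vibratory finisher, fixed, at a different place and yaw each time; outside 270 (x) by 190 (y) mm, walls 6 mm, rim 100 mm above the bench, inner floor 258 x 178 mm and 26 mm above the bench. Origin: bench height under its centre
- hub1: flanged hub 1 of up to 3 (2 or 3 are there): solid plain aluminium, 66 mm round flange 12 mm thick at the bottom, above it a round boss 42 mm in diameter, 48 mm high in all, about 0.25 kg; stands on its flange on the bench. Origin: centre of the flange's underside, z up through the boss
- hub2: flanged hub 2 of up to 3 (2 or 3 are there): solid plain aluminium, 66 mm round flange 12 mm thick at the bottom, above it a round boss 42 mm in diameter, 48 mm high in all, about 0.25 kg; stands on its flange on the bench. Origin: centre of the flange's underside, z up through the boss
- hub3: flanged hub 3 of up to 3 (2 or 3 are there): solid plain aluminium, 66 mm round flange 12 mm thick at the bottom, above it a round boss 42 mm in diameter, 48 mm high in all, about 0.25 kg; stands on its flange on the bench. Origin: centre of the flange's underside, z up through the boss
- mat: black rubber mat fixed to the bench, 170 (x) by 110 (y) by 4 mm, at a different place and yaw each time; origin: centre of its underside. The scoop starts on it
- scoop: smooth grey open bin, 0.12 kg, 85 mm high, 60 mm wide (y), walls 4 mm; origin: centre of the underside of its 80 x 60 mm floor. Grip its upright sides (y = +-30 mm). Back wall upright at x = +40 mm; front wall leans 35 degrees outwards, from x = -40 mm at the floor to the pouring lip at x = -100 mm, z = 85 mm. Tipped 90 to 105 degrees towards -x, and shaken if need be, it empties over the lip
- stone1: ceramic tumbling stone 1 of up to 6 (4 to 6 are there): white cylinder 20 mm in diameter, 20 mm long, 16 g, starts in the scoop; origin: centre of one end face, z along its axis
- stone2: ceramic tumbling stone 2 of up to 6 (4 to 6 are there): white cylinder 20 mm in diameter, 20 mm long, 16 g, starts in the scoop; origin: centre of one end face, z along its axis
- stone3: ceramic tumbling stone 3 of up to 6 (4 to 6 are there): white cylinder 20 mm in diameter, 20 mm long, 16 g, starts in the scoop; origin: centre of one end face, z along its axis
- stone4: ceramic tumbling stone 4 of up to 6 (4 to 6 are there): white cylinder 20 mm in diameter, 20 mm long, 16 g, starts in the scoop; origin: centre of one end face, z along its axis
- stone5: ceramic tumbling stone 5 of up to 6 (4 to 6 are there): white cylinder 20 mm in diameter, 20 mm long, 16 g, starts in the scoop; origin: centre of one end face, z along its axis
- stone6: ceramic tumbling stone 6 of up to 6 (4 to 6 are there): white cylinder 20 mm in diameter, 20 mm long, 16 g, starts in the scoop; origin: centre of one end face, z along its axis
- brush: bench brush lying on the bench: a bystander, leave it
- wrench: wrench lying on the bench: a bystander, leave it
- spray: standing spray can, 64 mm across, 150 mm high: a bystander, leave it
- gauge: stepped steel plug gauge, 60 mm across, 45 mm high, standing on its wide end near the robot, not a hub: a bystander, leave it
Mind the look-alikes: they are no part of the job. Leave any yellow look-alike of the hub1 alone.

How it is judged:
By the outcome, as a careful person would: the job done as asked, in the order asked, and still so for the second after the job is handed in, with the robot touching nothing.
Of hub1, hub2, hub3 only 2 to 3 are there at a start; the rules pass over those that are not, and their reading is None.
Of stone1, stone2, stone3, stone4, stone5, stone6 only 4 to 6 are there at a start; the rules pass over those that are not, and their reading is None.
At some moment in a run one of hub1, hub2, hub3 may be knocked a few centimetres aside while the robot is not near it.
It also fails if it takes over 210 s, if anything falls off the work surface, if the arm or the gripper's body presses on something with over 40 N, if the wrist force passes 120 N, or if a joint passes its speed limit or range.

ROBOT

A 6-joint arm with a two-finger parallel gripper is mounted at the origin on the work surface. World frame = base frame: x ahead of the robot, y to its left, z up, the work surface at z = 0. Lengths are in m, angles in rad, forces in N, time in s.
With the tool pointing down it reaches from about 0.2 to 0.875 m from the base axis. Payload 3.4 kg.
Tool frame: the origin (TCP) lies between the finger pads; the fingertips stand 17 mm ahead of it and the grasp point (between the pads) lies 2 mm behind it; z points along the fingers, y is the line along which they close (so a half turn about z gives the same grasp; the last joint's range is limited). The gripper opens to 94 mm and grips with 3 to 60 N. Pads are 16 mm wide; open, the fingers measure 119 mm over their backs; the gripper's body (75 mm by 177 mm) begins 78 mm behind the grasp point.
Start: joints at [1.088, 0.276, 1.505, -0, 1.361, -0.121], TCP at [0.204, 0.538, 0.222] pointing down, gripper open.
Joint ranges: [-2.89, 2.89], [-0.75, 2.08], [0.22, 2.7], [-1.18, 4.32], [0.11, 2.71], [-2.7, 2.7]. Speed limits (rad/s): [2.57, 2.57, 3.14, 3.14, 3.14, 3.14].

INTERFACE

Orientations are given as a unit quaternion [x, y, z, w].
In Python, from bench import ctrl gives the robot as it stands.
- The arm moves only by the tool play_rows, never from a script. Its argument "increments" is a list of rows, each a list of 7 numbers: the turn, a rotation vector about the tool's x, y, z in degrees, then the shift along the tool's x, y, z in m, then the closure, from 0 (fully open) to 1 (shut). A call has 1 to 5 rows; each row shifts and turns the commanded pose from where the row before left it, along the tool's axes as they then stand; what a row does not reach is not made up. A row lasts 1/12 s, in which the tool goes at most 41.7 mm and 7.16 degrees, less where a joint would pass 70% of its speed; a pose out of reach is approached as far as the arm can. A call with a gripper value outside its range is refused whole. The fingers move at their own pace and stop on an object; the grip force is fixed at half the most. Time passes only in rows, so rows that do not move let the fingers close. It gives the time, the measured TCP pose, the force, the opening and the grip force at its end, in the units of the state.
- ctrl.get_state(): the state, without advancing time (a new reading comes with each control period).
- ctrl.camera(name): name is "scene" or "top" or "wrist"; returns a dict with "image" (420x560x3 uint8, red, green, blue), "z_map" (420x560 float32, m along the optical axis (not along the pixel's ray), 0 where there is no reading), "vertical_fov" (degrees; the focal length in pixels is half the picture's height over the tangent of half this angle, whatever the lens; pixels are square), "cx", "cy" (the principal point, pixels), "R" (3x3) and "t" (3): a world point X has camera coordinates R X + t. Camera axes: x right, y down, z forward; pixel columns grow to the right and rows downward; lengths in m; the calibration is good to about 2 mm. A picture is of the moment at which its call begins.
- ctrl.job_done(): hands the job in; it is judged then, once.
Trained networks look in a picture, given as the dict that the camera call returned (one of the last four; its "shot" number tells which), for a name from the list of things; names that differ only in an ending like _2 or _b are one class to them, and where a whole thing is asked for, a point or a joint stands for the part that bears it (a point fixed in the world has none). Each returns a list of dicts, best first, with "score" (0 to 1); they miss things now and then, are a little off and sometimes report something else, mostly with a low value. They report only what shows in the picture. A call takes as long as a camera call. They do not tell look-alikes from the thing itself.
- ctrl.search_frame(picture, name): "bbox" ([left, top, right, bottom] in pixels, round what is visible of it).
- ctrl.masks_of(picture, name): "pixels" (420x560 bool, what is visible of it) and "bbox" ([left, top, right, bottom] in pixels, round what is visible of it).
The state is a dict: "time": time; "q": joint angles; "joint_vel": joint speeds; "tau": joint torques, N m; "tool_pos": TCP position; "ee_rot": TCP orientation; "wrist_force": force on the tool from outside, world axes, zero at the start; "wrist_torque": the same for the moment, N m; "width": finger opening in m; "finger_force": force on a finger pad.
Only numpy, scipy, OpenCV 4.12 (cv2) and the standard library are available. Lean on these libraries where they do the work, as an engineer would, in place of code of your own. Each camera call takes 0.05 s, during which the arm holds its last target. There are 200 camera calls.

## Working session

There is one attempt and no reset: what is moved stays moved. The work goes in short steps, Python scripts to look and compute and a tool call to move; the robot and the scene stay as the last step left them, time stands still between calls to the robot, and variables do not carry over. Pictures are saved under pics/ and viewed, at most 14 in all, crops included, and the job is handed in when it is done.

Besides the shell and the picture viewer there is one more tool, called after "Request:" as name(argument=value, ...), one argument or row to a line, values as JSON. play_rows: Moves the arm, as the interface text tells. Its arguments: {"type":"object","properties":{"increments":{"type":"array"}},"required":["increments"]}

```bash
mkdir -p pics; ls; cat > h.py <<'E'
import numpy as np, cv2
from bench import ctrl
from scipy.spatial.transform import Rotation as Rot
def cloud(p):
    z=p["z_map"]; h,w=z.shape; f=h/2/np.tan(np.radians(p["vertical_fov"])/2)
    u,v=np.meshgrid(np.arange(w),np.arange(h))
    c=np.stack([(u-p["cx"])*z/f,(v-p["cy"])*z/f,z],-1)
    X=(c-np.array(p["t"]))@np.array(p["R"])   # R^T(c-t)
    X[z<=0]=np.nan
    return X
def save(p,name,crop=None,k=1):
    im=cv2.cvtColor(p["image"],cv2.COLOR_RGB2BGR)
    if crop: l,t,r,b=crop; im=im[t:b,l:r]
    if k!=1: im=cv2.resize(im,None,fx=k,fy=k,interpolation=cv2.INTER_CUBIC)
    cv2.imwrite("pics/"+name,im)
E
python3 - <<'E'
from h import *
s=ctrl.get_state(); print(s)
for n in ["top","scene"]:
    p=ctrl.camera(n); save(p,n+"0.png"); X=cloud(p); print(n,p["vertical_fov"],-np.array(p["R"]).T@np.array(p["t"]))
    for o in ["panel","dial","window","start_top","tub","hub1","mat","scoop","stone1","gauge"]:
        try:
            for d in ctrl.masks_of(p,o)[:5]:
                m=d["pixels"]; P=X[m]; P=P[~np.isnan(P[:,0])]
                print(o,round(d["score"],2),np.round(d["bbox"]),np.round(np.median(P,0),3),np.round(np.percentile(P[:,2],97),3))
        except Exception as e: print(o,e)
E
```

```text
pics
{'time': 0.0, 'q': array([ 1.08797792e+00,  2.76543972e-01,  1.50608268e+00, -7.61666656e-07,
        1.36069412e+00, -1.20962527e-01]), 'joint_vel': array([-0.00031285,  0.00113925,  0.00072501,  0.00097651, -0.00034347,
        0.00109835]), 'tau': array([-1.34621681e-03, -4.04586482e+01, -2.37229621e+01,  7.04027689e-02,
        3.43475968e-02, -1.23019217e-04]), 'tool_pos': array([0.2032976 , 0.53730471, 0.22165392]), 'ee_rot': array([ 1.79942300e-01,  9.83676787e-01, -8.25097001e-04, -2.56552463e-04]), 'wrist_force': array([ 0.03179265,  0.58423976, -0.54022423]), 'wrist_torque': array([ 0.0271231 , -0.00025092,  0.02313027]), 'finger_force': 0.0, 'width': 0.09395578274447058}
top 49.89309354929247 [ 0.37018969 -0.04241716  1.22753722]
panel 0.91 [ 75. 184. 182. 262.] [0.49  0.342 0.045] 0.069
dial 0.6 [ 97. 192. 123. 237.] [0.508 0.38  0.048] 0.085
window 0.86 [ 73. 183. 181. 264.] [0.49  0.342 0.045] 0.069
start_top 0.63 [152. 232. 164. 240.] [0.452 0.252 0.067] 0.071
tub 0.89 [227. 142. 306. 247.] [ 0.571 -0.014  0.026] 0.1
hub1 0.95 [390. 279. 417. 305.] [ 0.321 -0.38  
[... 813 characters left out ...]
. 456. 235.] [0.52  0.344 0.045] 0.071
start_top 0.5 [368. 183. 382. 194.] [0.459 0.253 0.067] 0.071
tub 0.58 [256. 171. 328. 264.] [ 0.559 -0.01   0.028] 0.1
hub1 0.89 [166. 183. 185. 204.] [ 0.443 -0.394  0.021] 0.05
hub1 0.6 [160. 217. 183. 236.] [ 0.588 -0.381  0.016] 0.05
hub1 0.6 [127. 198. 155. 223.] [ 0.523 -0.489  0.019] 0.051
hub1 0.49 [175. 158. 193. 179.] [ 0.336 -0.381  0.019] 0.05
hub1 0.41 [370. 186. 380. 192.] [0.462 0.252 0.067] 0.071
mat 0.82 [205. 188. 243. 235.] [ 0.528 -0.203  0.004] 0.008
scoop 0.92 [204. 176. 232. 231.] [ 0.492 -0.244  0.057] 0.09
stone1 0.39 [169. 181. 186. 204.] [ 0.443 -0.394  0.018] 0.05
gauge 0.74 [209. 156. 226. 170.] [ 0.315 -0.275  0.025] 0.047
```

```bash
python3 - <<'E'
import cv2
a=cv2.imread("pics/top0.png")[120:330,60:480]; cv2.imwrite("pics/top0c.png",cv2.resize(a,(800,400),interpolation=cv2.INTER_CUBIC))
E
```

```text
(no output)
```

View pics/top0c.png

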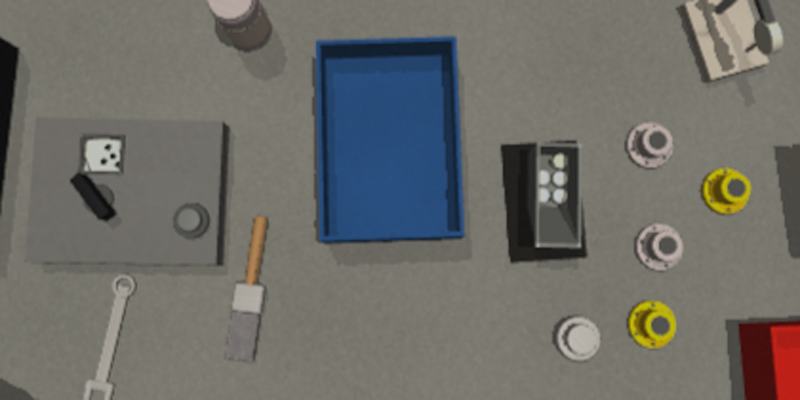

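View pics/scene0.png

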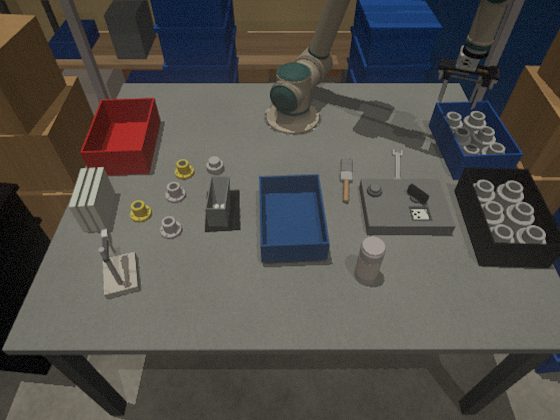

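```bash
cat >> h.py <<'E'
def box(P):
    (c,wh,a)=cv2.minAreaRect((P[:,:2]*1000).astype(np.float32)); return np.round(c,1),np.round(wh,1),round(a,1)
def sel(X,x0,x1,y0,y1,z0,z1):
    P=X.reshape(-1,3); return P[(P[:,0]>x0)&(P[:,0]<x1)&(P[:,1]>y0)&(P[:,1]<y1)&(P[:,2]>z0)&(P[:,2]<z1)]
E
python3 - <<'E'
from h import *
p=ctrl.camera("top"); X=cloud(p)
R={"panel":(.3,.7,.2,.5,.040,.050),"handle":(.4,.6,.3,.45,.078,.09),"button":(.4,.5,.22,.28,.06,.075),"tub":(.4,.75,-.15,.12,.094,.106),
"scoop":(.35,.65,-.3,-.15,.083,.095),"mat":(.35,.65,-.32,-.12,.002,.0075),"matdark":(.35,.65,-.3,-.15,.0025,.09),
"hubA":(.52,.64,-.44,-.34,.044,.054),"hubB":(.38,.48,-.44,-.34,.044,.054),"gauge":(.24,.36,-.33,-.23,.042,.05),"spray":(.6,.85,.05,.25,.1,.2),"brush":(.2,.5,.1,.22,.008,.05)}
for k,r in R.items():
    P=sel(X,*r); print(k,len(P),box(P),np.round(np.median(P,0),3))
# mat by colour
im=p["image"].astype(int).sum(2); m=(im<120)&(abs(X[...,2])<.012)&(X[...,1]<-.12)&(X[...,1]>-.32)&(X[...,0]>.33)&(X[...,0]<.66)
print("matcol",box(X[m]))
for c in [(0.57,-.383),(.426,-.393)]:
    P=sel(X,c[0]-.05,c[0]+.05,c[1]-.05,c[1]+.05,.008,.017); print("flange",cv2.minEnclosingCircle((P[:,:2]*1000).astype(np.float32)))
save(p,"winc.png",(70,180,190,270),6)
E
```

```text
panel 6567 (array([492.4, 348. ]), array([263. , 200.3]), 89.8) [0.493 0.343 0.045]
handle 190 (array([480.4, 382.3]), array([70.3, 18.7]), 38.6) [0.48  0.382 0.083]
button 130 (array([452.7, 254.6]), array([36.3, 34.6]), 62.1) [0.452 0.252 0.066]
tub 903 (array([563.9, -16. ]), array([270.6, 190.2]), 2.8) [ 0.562 -0.016  0.099]
scoop 295 (array([ 490.9, -243.9]), array([ 61. , 139.2]), 88.4) [ 0.486 -0.243  0.087]
mat 1390 (array([ 500. , -220.4]), array([299.3, 199. ]), 0.0) [ 0.484 -0.206  0.004]
matdark 2304 (array([ 500.4, -224.7]), array([299.2, 146.6]), 0.3) [ 0.491 -0.236  0.017]
hubA 174 (array([ 572.9, -388.9]), array([38. , 40.3]), 2.2) [ 0.573 -0.389  0.047]
hubB 181 (array([ 427.3, -399.3]), array([36.7, 42.7]), 1.2) [ 0.427 -0.399  0.048]
gauge 156 (array([ 299.3, -280.7]), array([35.8, 36.8]), 0.7) [ 0.299 -0.28   0.045]
spray 679 (array([699.9, 128.1]), array([202.3,  87.7]), 51.6) [0.726 0.186 0.147]
brush 1030 (array([381.1, 187.7]), array([237.7,  63.2]), 1.2) [0.351 0.179 0.018]
matcol (array([ 492.2, -235. ]), array([166.4, 106.8]), 4.7)
flange ((573.109375, -389.2673645019531), 33.48442077636719)
flange ((427.359619140625, -399.6016845703125), 33.08304214477539)
```

View pics/winc.png

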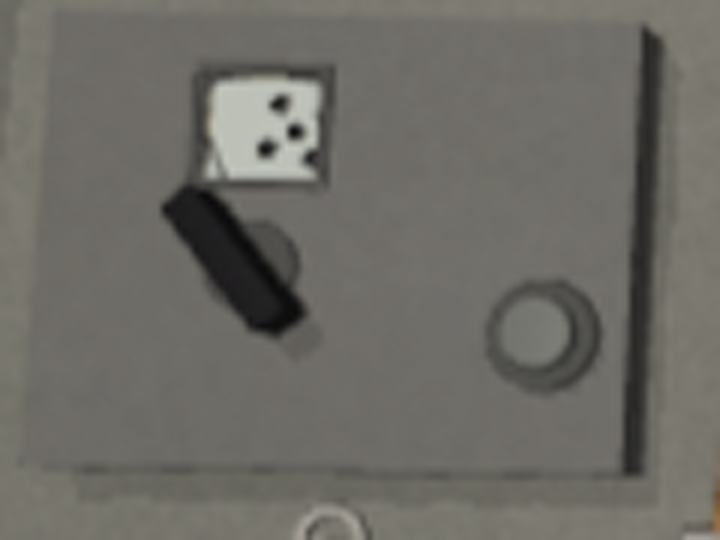

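Request:
play_rows(
  increments=[
    [0, 0, 0, -0.035, -0.005, 0.006, 0],
    [0, 0, 0, -0.035, -0.005, 0.006, 0],
    [0, 0, 0, -0.035, -0.005, 0.006, 0],
    [0, 0, 0, -0.035, -0.005, 0.006, 0],
    [0, 0, 0, -0.035, -0.005, 0.006, 0],
  ],
)

```text
time: 1.57
tool_pos: [0.3596, 0.4516, 0.1924]
ee_rot: [0.18, 0.984, 0.0, 0.0]
wrist_force: [-1.1, 0.4, -0.1]
width: 0.094
finger_force: 0.0
```

Request:
play_rows(
  increments=[
    [0, 0, 7, -0.035, -0.005, 0.006, 0],
    [0, 0, 0, -0.035, -0.005, 0.006, 0],
    [0, 0, 0, -0.035, -0.005, 0.006, 0],
    [0, 0, 0, -0.034, -0.005, 0.006, 0],
    [0, 0, 7, 0, 0, 0, 0],
  ],
)

```text
time: 1.98
tool_pos: [0.4793, 0.3696, 0.167]
ee_rot: [0.301, 0.954, -0.001, 0.001]
wrist_force: [-0.4, 0.1, 1.9]
width: 0.0939
finger_force: 0.0
```

Request:
play_rows(
  increments=[
    [0, 0, 7, 0, 0, 0, 0],
    [0, 0, 7, 0, 0, 0, 0],
    [0, 0, 7, 0, 0, 0, 0],
    [0, 0, 7, 0, 0, 0, 0],
    [0, 0, 7, 0, 0, 0, 0],
  ],
)

```text
time: 2.4
tool_pos: [0.4745, 0.3737, 0.1684]
ee_rot: [0.574, 0.819, -0.0, -0.0]
wrist_force: [-0.8, -0.6, -0.6]
width: 0.0943
finger_force: 0.0
```

Request:
play_rows(
  increments=[
    [0, 0, 7, 0, 0, 0, 0],
    [0, 0, 7, 0, 0, 0, 0],
    [0, 0, 7, 0, 0, 0, 0],
    [0, 0, 7, 0, 0, 0, 0],
    [0, 0, 7, 0, 0, 0, 0],
  ],
)

```text
time: 2.82
tool_pos: [0.4744, 0.3738, 0.1685]
ee_rot: [0.794, 0.608, 0.0, -0.0]
wrist_force: [-0.1, 0.3, -0.3]
width: 0.0939
finger_force: 0.0
```

Request:
play_rows(
  increments=[
    [0, 0, 7, 0, 0, 0, 0],
    [0, 0, 7, 0, 0, 0, 0],
    [0, 0, 7, 0, 0, 0, 0],
    [0, 0, 7, 0, 0, 0, 0],
    [0, 0, 0, 0, 0, 0, 0],
  ],
)

```text
time: 3.23
tool_pos: [0.4744, 0.3738, 0.1685]
ee_rot: [0.917, 0.4, 0.0, -0.0]
wrist_force: [-0.2, 0.2, -0.4]
width: 0.0938
finger_force: 0.0
```

```bash
cat >> h.py <<'E'
def to(x,y,z,psi=None):
    """remaining shift in tool axes (mm) to world point; turn about tool z (deg) to bring tool y to heading psi"""
    s=ctrl.get_state(); R=Rot.from_quat(s["ee_rot"]).as_matrix()
    d=R.T@(np.array([x,y,z])-s["tool_pos"])
    ps=np.degrees(np.arctan2(R[1,1],R[0,1])); out=np.round(d*1000,1)
    tilt=np.degrees(np.arccos(-R[2,2]))
    print("t",round(s["time"],2),"pos",np.round(s["tool_pos"],4),"psi",round(ps,2),"tilt",round(tilt,2),"shift mm",out,"turn z", None if psi is None else round((ps-psi+180)%360-180,2),"q6",round(s["q"][5],2),"F",np.round(s["wrist_force"],1),"w",round(s["width"],4),round(s["finger_force"],1))
E
python3 - <<'E'
from h import *
to(.4804,.3823,.16,-51.4)
p=ctrl.camera("wrist"); X=cloud(p)
P=sel(X,.4,.6,.3,.46,.078,.09); print(len(P),box(P) if len(P) else 0)
P=sel(X,.3,.7,.2,.5,.040,.050); print(len(P),box(P) if len(P) else 0)
save(p,"w1.png")
E
```

```text
t 3.23 pos [0.4744 0.3738 0.1685] psi -42.84 tilt 0.0 shift mm [10.3 -1.4  8.5] turn z 8.56 q6 1.3 F [-0.2  0.2 -0.4] w 0.0938 0.0
2113 (array([483.2, 385.4]), array([69.8, 18. ]), 39.2)
54020 (array([494.7, 350. ]), array([260.9, 200.8]), 89.8)
```

View pics/w1.png

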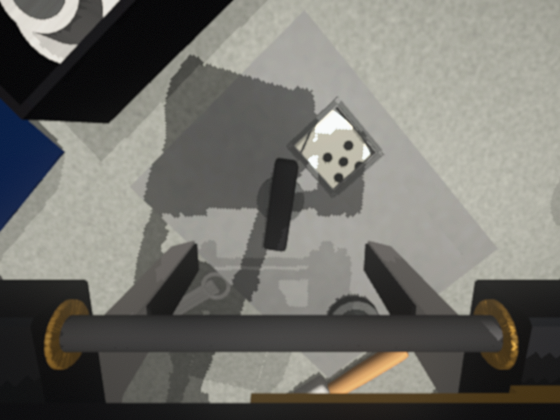

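Request:
play_rows(
  increments=[
    [0, 0, 4, 0, 0, 0.01, 0],
    [0, 0, 4, 0, 0, 0.01, 0],
    [0, 0, 0.1, 0, 0, 0, 0],
  ],
)

```text
time: 3.53
tool_pos: [0.4733, 0.373, 0.1467]
ee_rot: [0.942, 0.336, -0.002, 0.0]
wrist_force: [0.3, -0.8, -0.9]
width: 0.0937
finger_force: 0.0
```

```bash
python3 -c "
from h import *
to(.482,.384,.073,-51.1)"
```

```text
t 3.53 pos [0.4733 0.373  0.1467] psi -50.73 tilt 0.2 shift mm [13.9 -2.9 73.7] turn z 0.37 q6 1.44 F [ 0.3 -0.8 -0.9] w 0.0937 0.0
```

Request:
play_rows(
  increments=[
    [0, 0, 0.4, 0.007, -0.0015, 0.02, 0],
    [0, 0, 0, 0.007, -0.0015, 0.02, 0],
    [0, 0, 0, 0, 0, 0.02, 0],
    [0, 0, 0, 0, 0, 0.013, 0],
    [0, 0, 0, 0, 0, 0, 0],
  ],
)

```text
time: 3.95
tool_pos: [0.4817, 0.3838, 0.0727]
ee_rot: [0.943, 0.334, -0.003, 0.001]
wrist_force: [-0.4, -1.0, 0.2]
width: 0.0939
finger_force: 0.0
```

Request:
play_rows(
  increments=[
    [0, 0, 0, 0, 0, 0, 0.5],
    [0, 0, 0, 0, 0, 0, 0.8],
    [0, 0, 0, 0, 0, 0, 1],
    [0, 0, 0, 0, 0, 0, 1],
    [0, 0, 0, 0, 0, 0, 1],
  ],
)

```text
time: 4.37
tool_pos: [0.4839, 0.3852, 0.0766]
ee_rot: [0.943, 0.332, 0.001, -0.0]
wrist_force: [-0.2, 0.4, -0.0]
width: 0.064
finger_force: 0.0
```

Request:
play_rows(
  increments=[
    [0, 0, 0, 0, 0, 0, 1],
    [0, 0, 0, 0, 0, 0, 1],
    [0, 0, 0, 0, 0, 0, 1],
    [0, 0, 0, 0, 0, 0, 1],
    [0, 0, 0, 0, 0, 0, 1],
  ],
)

```text
time: 4.78
tool_pos: [0.4834, 0.3849, 0.0755]
ee_rot: [0.943, 0.332, 0.0, -0.0]
wrist_force: [0.3, -0.2, 0.0]
width: 0.0308
finger_force: 0.0
```

```bash
python3 -c "
from h import *
to(.482,.384,.073,106)"
```

```text
t 4.78 pos [0.4834 0.3849 0.0755] psi -51.23 tilt 0.0 shift mm [-1.6 -0.2  2.5] turn z -157.23 q6 1.45 F [ 0.3 -0.2  0. ] w 0.0308 0.0
```

Request:
play_rows(
  increments=[
    [0, 0, 0, 0, 0, 0, 1],
    [0, 0, 0, 0, 0, 0, 1],
    [0, 0, 0, 0, 0, 0, 1],
    [0, 0, 0, 0, 0, 0, 1],
    [0, 0, -2, 0, 0, 0, 1],
  ],
)

```text
time: 5.2
tool_pos: [0.4838, 0.3844, 0.0755]
ee_rot: [0.937, 0.349, 0.0, 0.0]
wrist_force: [1.0, -2.5, -0.3]
width: 0.0178
finger_force: 30.0
```

```bash
python3 -c "
from h import *
to(.482,.384,.073,106)"
```

```text
t 5.2 pos [0.4838 0.3844 0.0755] psi -49.2 tilt 0.06 shift mm [-1.6 -0.9  2.5] turn z -155.2 q6 1.42 F [ 1.  -2.5 -0.3] w 0.0178 30.0
```

Request:
play_rows(
  increments=[
    [0, 0, -7, 0, 0, 0, 1],
    [0, 0, -7, 0, 0, 0, 1],
    [0, 0, -7, 0, 0, 0, 1],
    [0, 0, -7, 0, 0, 0, 1],
    [0, 0, -7, 0, 0, 0, 1],
  ],
)

```text
time: 5.62
tool_pos: [0.4832, 0.3847, 0.0754]
ee_rot: [0.788, 0.616, -0.0, -0.0]
wrist_force: [0.1, -2.0, 0.6]
width: 0.0176
finger_force: 30.0
```

Request:
play_rows(
  increments=[
    [0, 0, -7, 0, 0, 0, 1],
    [0, 0, -7, 0, 0, 0, 1],
    [0, 0, -7, 0, 0, 0, 1],
    [0, 0, -7, 0, 0, 0, 1],
    [0, 0, -7, 0, 0, 0, 1],
  ],
)

```text
time: 6.03
tool_pos: [0.4825, 0.3847, 0.0754]
ee_rot: [0.566, 0.825, -0.001, -0.001]
wrist_force: [-2.5, -0.9, 1.1]
width: 0.0178
finger_force: 30.0
```

Request:
play_rows(
  increments=[
    [0, 0, -7, 0, 0, 0, 1],
    [0, 0, -7, 0, 0, 0, 1],
    [0, 0, -7, 0, 0, 0, 1],
    [0, 0, -7, 0, 0, 0, 1],
    [0, 0, -7, 0, 0, 0, 1],
  ],
)

```text
time: 6.45
tool_pos: [0.4819, 0.3843, 0.0754]
ee_rot: [0.292, 0.957, -0.001, -0.001]
wrist_force: [-2.2, -2.8, 1.7]
width: 0.0178
finger_force: 30.0
```

Request:
play_rows(
  increments=[
    [0, 0, -7, 0, 0, 0, 1],
    [0, 0, -7, 0, 0, 0, 1],
    [0, 0, -7, 0, 0, 0, 1],
    [0, 0, -7, 0, 0, 0, 1],
    [0, 0, -7, 0, 0, 0, 1],
  ],
)

```text
time: 6.87
tool_pos: [0.4817, 0.3836, 0.0754]
ee_rot: [-0.01, 1.0, -0.001, -0.002]
wrist_force: [-2.5, -5.0, 4.2]
width: 0.0181
finger_force: 30.0
```

Request:
play_rows(
  increments=[
    [0, 0, -7, 0, 0, 0, 1],
    [0, 0, -7, 0, 0, 0, 1],
    [0, 0, -1, 0, 0, 0, 1],
    [0, 0, 0, 0, 0, 0, 1],
    [0, 0, 0, 0, 0, 0, 1],
  ],
)

```text
time: 7.28
tool_pos: [0.4817, 0.3833, 0.0754]
ee_rot: [-0.137, 0.991, -0.001, -0.002]
wrist_force: [-3.2, -4.7, 3.0]
width: 0.0179
finger_force: 30.0
```

```bash
python3 - <<'E'
from h import *
to(.482,.384,.073,106)
p=ctrl.camera("wrist"); X=cloud(p)
P=sel(X,.4,.6,.3,.46,.078,.09); print(len(P),box(P) if len(P) else 0)
save(p,"w2.png")
p=ctrl.camera("top"); save(p,"t2.png",(70,180,190,270),6)
E
```

```text
t 7.28 pos [0.4817 0.3833 0.0754] psi 105.79 tilt 0.25 shift mm [-0.4  0.6  2.4] turn z -0.21 q6 -1.29 F [-3.2 -4.7  3. ] w 0.0179 30.0
4447 (array([475.8, 384. ]), array([57.5, 39.2]), 37.7)
```

View pics/w2.png

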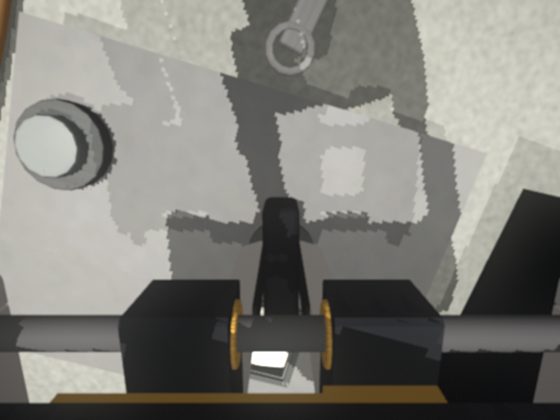

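Request:
play_rows(
  increments=[
    [0, 0, 0, 0, 0, 0, 0.6],
    [0, 0, 0, 0, 0, 0, 0.4],
    [0, 0, 0, 0, 0, 0, 0.4],
    [0, 0, 0, 0, 0, 0, 0.3],
    [0, 0, 0, 0, 0, 0, 0.3],
  ],
)

```text
time: 7.8
tool_pos: [0.4835, 0.3852, 0.0755]
ee_rot: [-0.137, 0.991, 0.0, 0.0]
wrist_force: [-0.1, -0.1, -0.5]
width: 0.0478
finger_force: 0.0
```

Request:
play_rows(
  increments=[
    [0, 0, 0, 0, 0, -0.01, 0],
    [0, 0, 0, 0, 0, -0.03, 0],
    [0, 0, 0, 0, 0, -0.03, 0],
    [0, 0, 0, 0, 0, -0.04, 0],
    [0, 0, 0, 0, 0, -0.04, 0],
  ],
)

```text
time: 8.22
tool_pos: [0.4828, 0.3846, 0.2273]
ee_rot: [-0.137, 0.991, -0.0, -0.001]
wrist_force: [0.6, 0.6, 0.7]
width: 0.081
finger_force: 0.0
```

Request:
play_rows(
  increments=[
    [0, 0, 0, 0, -0.04, -0.01, 0],
    [0, 0, 0, 0, -0.04, 0, 0],
    [0, 0, 0, 0, -0.04, 0, 0],
    [0, 0, 0, 0, -0.04, 0, 0],
    [0, 0, 0, 0, 0, 0, 0],
  ],
)

```text
time: 8.63
tool_pos: [0.5288, 0.2245, 0.2367]
ee_rot: [-0.134, 0.991, -0.002, 0.001]
wrist_force: [0.5, 1.2, 0.0]
width: 0.0942
finger_force: 0.0
```

```bash
python3 - <<'E'
from h import *
to(.573,-.389,.2,90)
p=ctrl.camera("top"); X=cloud(p); save(p,"t3.png",(70,180,190,270),6)
P=sel(X,.4,.6,.3,.45,.078,.09); print(len(P),box(P))
P=sel(X,.3,.7,.2,.5,.040,.050); print(box(P))
p=ctrl.camera("wrist"); X=cloud(p); save(p,"w3.png")
P=sel(X,.4,.6,.3,.45,.078,.09); print(len(P),box(P) if len(P) else 0)
E
```

```text
t 8.63 pos [0.5288 0.2245 0.2367] psi 105.45 tilt 0.28 shift mm [ 120.9 -603.    39.3] turn z 15.45 q6 -1.56 F [0.5 1.2 0. ] w 0.0942 0.0
165 (array([473.9, 380.9]), array([57.4, 19.8]), 15.0)
(array([488.9, 347.9]), array([262.2, 193.6]), 89.7)
1419 (array([482.3, 383.8]), array([68.7, 18.3]), 16.3)
```

View pics/t3.png

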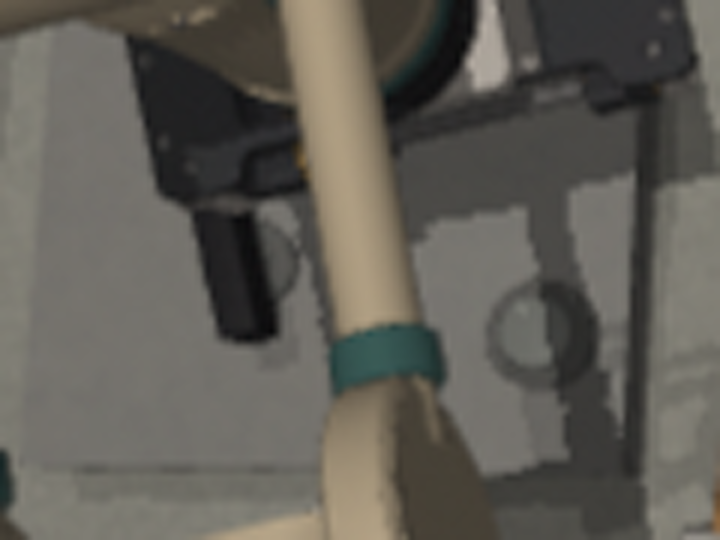

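Request:
play_rows(
  increments=[
    [0, 0, 0, 0.008, -0.04, 0, 0],
    [0, 0, 0, 0.008, -0.04, 0, 0],
    [0, 0, 0, 0.008, -0.04, 0, 0],
    [0, 0, 0, 0.008, -0.04, 0, 0],
    [0, 0, 0, 0.008, -0.04, 0, 0],
  ],
)

```text
time: 9.15
tool_pos: [0.5428, 0.0278, 0.236]
ee_rot: [-0.139, 0.99, 0.0, 0.0]
wrist_force: [0.4, 0.9, -0.9]
width: 0.094
finger_force: 0.0
```

Request:
play_rows(
  increments=[
    [0, 0, 0, 0.008, -0.04, 0, 0],
    [0, 0, 0, 0.008, -0.04, 0, 0],
    [0, 0, 0, 0.008, -0.04, 0, 0],
    [0, 0, 0, 0.008, -0.04, 0, 0],
    [0, 0, 0, 0.008, -0.04, 0, 0],
  ],
)

```text
time: 9.57
tool_pos: [0.5593, -0.1759, 0.2359]
ee_rot: [-0.138, 0.99, 0.0, 0.001]
wrist_force: [-0.4, 0.4, -0.5]
width: 0.0941
finger_force: 0.0
```

Request:
play_rows(
  increments=[
    [0, 0, 0, 0.008, -0.04, 0, 0],
    [0, 0, 0, 0.008, -0.04, 0, 0],
    [0, 0, 0, 0.008, -0.04, 0, 0],
    [0, 0, 0, 0.008, -0.04, 0, 0],
    [0, 0, 7, 0, 0, 0, 0],
  ],
)

```text
time: 9.98
tool_pos: [0.5726, -0.345, 0.2345]
ee_rot: [-0.074, 0.997, -0.002, 0.0]
wrist_force: [1.2, 0.8, -0.2]
width: 0.0941
finger_force: 0.0
```

Request:
play_rows(
  increments=[
    [0, 0, 7, 0, 0, 0, 0],
    [0, 0, 7, 0, 0, 0, 0],
    [0, 0, 7, 0, 0, 0, 0],
    [0, 0, 7, 0, 0, 0, 0],
    [0, 0, 7, 0, 0, 0, 0],
  ],
)

```text
time: 10.4
tool_pos: [0.5727, -0.3368, 0.2356]
ee_rot: [0.229, 0.973, 0.001, 0.0]
wrist_force: [1.0, -0.3, 0.5]
width: 0.0942
finger_force: 0.0
```

Request:
play_rows(
  increments=[
    [0, 0, 7, 0, 0, 0, 0],
    [0, 0, 7, 0, 0, 0, 0],
    [0, 0, 7, 0, 0, 0, 0],
    [0, 0, 7, 0, 0, 0, 0],
    [0, 0, 7, 0, 0, 0, 0],
  ],
)

```text
time: 10.82
tool_pos: [0.5727, -0.3366, 0.2357]
ee_rot: [0.511, 0.86, 0.001, 0.0]
wrist_force: [-0.1, 0.4, 0.2]
width: 0.0937
finger_force: 0.0
```

Request:
play_rows(
  increments=[
    [0, 0, 7, 0, 0, 0, 0],
    [0, 0, 0, 0, 0, 0, 0],
    [0, 0, 0, 0, 0, 0, 0],
  ],
)

```text
time: 11.07
tool_pos: [0.5723, -0.3371, 0.2355]
ee_rot: [0.559, 0.829, 0.0, 0.0]
wrist_force: [0.9, -0.1, 0.1]
width: 0.0942
finger_force: 0.0
```

```bash
cat >> h.py <<'E'
def hubs(p):
    X=cloud(p); out=[]
    z=X[...,2]; im=p["image"].astype(int)
    m=(z>.044)&(z<.055)&(X[...,1]<-.32)&(X[...,1]>-.56)&(X[...,0]>.25)&(X[...,0]<.68)
    n,l,st,_=cv2.connectedComponentsWithStats(m.astype(np.uint8))
    for i in range(1,n):
        if st[i,4]<60: continue
        P=X[l==i]; c,r=cv2.minEnclosingCircle((P[:,:2]*1000).astype(np.float32)); col=im[l==i].mean(0)
        print("hub?",np.round(c,1),round(r,1),np.round(col), "YELLOW" if col[0]-col[2]>40 else "alu")
E
python3 - <<'E'
from h import *
to(.573,-.389,.2,20)
p=ctrl.camera("wrist"); save(p,"w4.png"); hubs(p)
p=ctrl.camera("top"); save(p,"t4.png",(60,120,480,330),1.9); X=cloud(p); hubs(p)
P=sel(X,.4,.6,.3,.45,.078,.09); print("handle",len(P),box(P))
E
```

```text
t 11.07 pos [ 0.5723 -0.3371  0.2355] psi 22.05 tilt 0.04 shift mm [-48.3 -18.8  35.5] turn z 2.05 q6 -1.02 F [ 0.9 -0.1  0.1] w 0.0942 0.0
hub? [ 321.2 -385.1] 21.4 [175. 167.  57.] YELLOW
hub? [ 428.5 -397.6] 21.5 [155. 147. 143.] alu
hub? [ 575.1 -387.2] 20.9 [174. 167. 163.] alu
hub? [ 315.9 -522.2] 15.8 [75. 17. 15.] YELLOW
hub? [ 513.6 -492.2] 17.8 [153. 147.  63.] YELLOW
hub? [ 570.5 -393.8] 19.0 [148. 138. 133.] alu
hub? [ 508.8 -496.7] 21.0 [147. 139.  41.] YELLOW
handle 195 (array([480.7, 381.9]), array([69.7, 19.5]), 18.9)
```

View pics/t4.png

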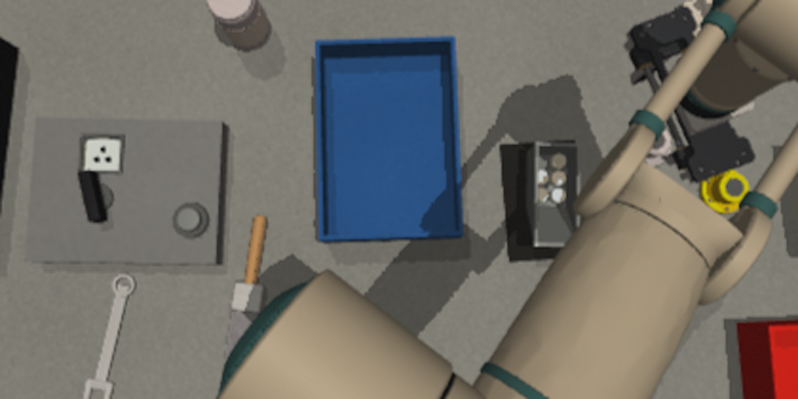

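Request:
play_rows(
  increments=[
    [0, 0, 0, -0.024, -0.009, 0.03, 0],
    [0, 0, 0, -0.024, -0.009, 0.03, 0],
    [0, 0, 0, 0, 0, 0.035, 0],
    [0, 0, 0, 0, 0, 0.035, 0],
    [0, 0, 0, 0, 0, 0.03, 0],
  ],
)

```text
time: 11.58
tool_pos: [0.5719, -0.3895, 0.0731]
ee_rot: [0.56, 0.828, 0.0, -0.001]
wrist_force: [-0.0, -0.2, -0.1]
width: 0.0941
finger_force: 0.0
```

Request:
play_rows(
  increments=[
    [0, 0, 0, 0, 0, 0.02, 0],
    [0, 0, 0, 0, 0, 0.02, 0],
    [0, 0, 0, 0, 0, 0, 0],
    [0, 0, 0, 0, 0, 0, 1],
    [0, 0, 0, 0, 0, 0, 1],
  ],
)

```text
time: 12.0
tool_pos: [0.5733, -0.3902, 0.0367]
ee_rot: [0.56, 0.828, -0.0, 0.001]
wrist_force: [-0.9, -0.4, -0.1]
width: 0.084
finger_force: 0.0
```

Request:
play_rows(
  increments=[
    [0, 0, 0, 0, 0, 0, 1],
    [0, 0, 0, 0, 0, 0, 1],
    [0, 0, 0, 0, 0, 0, 1],
    [0, 0, 0, 0, 0, 0, 1],
    [0, 0, 0, 0, 0, 0, 1],
  ],
)

```text
time: 12.42
tool_pos: [0.5726, -0.3898, 0.036]
ee_rot: [0.561, 0.828, 0.0, 0.0]
wrist_force: [0.2, 0.7, -0.8]
width: 0.051
finger_force: 0.0
```

Request:
play_rows(
  increments=[
    [0, 0, 0, 0, 0, 0, 1],
    [0, 0, 0, 0, 0, 0, 1],
    [0, 0, 0, 0, 0, 0, 1],
  ],
)

```text
time: 12.67
tool_pos: [0.5731, -0.3897, 0.0359]
ee_rot: [0.561, 0.828, 0.0, 0.001]
wrist_force: [2.1, 1.2, 2.0]
width: 0.0414
finger_force: 30.0
```

```bash
python3 -c "
from h import *
to(.574,-.388,.036,20)"
```

```text
t 12.67 pos [ 0.5731 -0.3897  0.0359] psi 21.76 tilt 0.09 shift mm [ 1.3  1.4 -0.1] turn z 1.76 q6 -1.08 F [2.1 1.2 2. ] w 0.0414 30.0
```

Request:
play_rows(
  increments=[
    [0, 0, 0, 0, 0, -0.015, 1],
    [0, 0, 0, 0, 0, -0.035, 1],
    [0, 0, 0, 0, 0, -0.035, 1],
    [0, 0, 0, 0, 0, -0.035, 1],
    [0, 0, 0, 0, 0, -0.035, 1],
  ],
)

```text
time: 13.08
tool_pos: [0.5713, -0.3893, 0.1907]
ee_rot: [0.561, 0.828, -0.0, -0.002]
wrist_force: [0.2, -0.2, -2.8]
width: 0.0414
finger_force: 30.0
```

Request:
play_rows(
  increments=[
    [0, 0, 0, 0.02, 0.012, -0.01, 1],
    [0, 0, 0, 0.034, 0.02, 0, 1],
    [0, 0, 0, 0.034, 0.02, 0, 1],
    [0, 0, 0, 0.034, 0.02, 0, 1],
    [0, 0, 0, 0.034, 0.02, 0, 1],
  ],
)

```text
time: 13.5
tool_pos: [0.5989, -0.2091, 0.1995]
ee_rot: [0.561, 0.828, -0.0, -0.001]
wrist_force: [0.5, -0.3, -3.3]
width: 0.0419
finger_force: 30.0
```

Request:
play_rows(
  increments=[
    [0, 0, 0, 0.034, 0.02, 0, 1],
    [0, 0, 0, 0.034, 0.02, 0, 1],
    [0, 0, 0, 0.034, 0.02, 0, 1],
    [0, 0, 0, 0.034, 0.02, 0, 1],
    [0, 0, 0, 0.034, 0.02, 0, 1],
  ],
)

```text
time: 13.92
tool_pos: [0.6288, -0.0141, 0.1995]
ee_rot: [0.561, 0.828, -0.001, -0.001]
wrist_force: [0.8, -0.4, -2.7]
width: 0.0416
finger_force: 30.0
```

Request:
play_rows(
  increments=[
    [0, 0, 0, 0.025, 0.012, 0, 1],
    [0, 0, 0, 0.015, 0.004, 0, 1],
    [0, 0, 0, 0, 0, 0, 1],
    [0, 0, 0, 0, 0, 0, 1],
  ],
)

```text
time: 14.25
tool_pos: [0.6291, 0.0271, 0.1998]
ee_rot: [0.56, 0.828, -0.001, -0.0]
wrist_force: [0.3, -0.4, -2.6]
width: 0.0413
finger_force: 30.0
```

```bash
python3 -c "
from h import *
to(.635,.030,.064,20)"
```

```text
t 14.25 pos [0.6291 0.0271 0.1998] psi 21.86 tilt 0.13 shift mm [  0.6   6.9 135.8] turn z 1.86 q6 -0.45 F [ 0.3 -0.4 -2.6] w 0.0413 30.0
```

Request:
play_rows(
  increments=[
    [0, 0, 0, 0, 0.007, 0.03, 1],
    [0, 0, 0, 0, 0, 0.035, 1],
    [0, 0, 0, 0, 0, 0.035, 1],
    [0, 0, 0, 0, 0, 0.02, 1],
    [0, 0, 0, 0, 0, 0.01, 1],
  ],
)

```text
time: 14.67
tool_pos: [0.6336, 0.0275, 0.0666]
ee_rot: [0.562, 0.827, -0.002, -0.003]
wrist_force: [-1.1, 0.6, -2.7]
width: 0.0418
finger_force: 30.0
```

Request:
play_rows(
  increments=[
    [0, 0, 0, 0, 0, 0.006, 1],
    [0, 0, 0, 0, 0, 0.001, 1],
    [0, 0, 0, 0, 0, 0, 1],
    [0, 0, 0, 0, 0, 0, 0.45],
    [0, 0, 0, 0, 0, 0, 0.4],
  ],
)

```text
time: 15.08
tool_pos: [0.638, 0.0297, 0.0657]
ee_rot: [0.561, 0.828, 0.001, 0.002]
wrist_force: [0.0, 0.1, 0.7]
width: 0.0513
finger_force: 0.0
```

Request:
play_rows(
  increments=[
    [0, 0, 0, 0, 0, 0, 0.4],
    [0, 0, 0, 0, 0, 0, 0.4],
    [0, 0, 0, 0, 0, 0, 0.4],
    [0, 0, 0, 0, 0, 0, 0.4],
    [0, 0, 0, 0, 0, -0.01, 0.4],
  ],
)

```text
time: 15.5
tool_pos: [0.6348, 0.0301, 0.0721]
ee_rot: [0.561, 0.828, -0.001, -0.002]
wrist_force: [0.3, 0.1, -0.0]
width: 0.0564
finger_force: 0.0
```

Request:
play_rows(
  increments=[
    [0, 0, 0, 0, 0, -0.03, 0.4],
    [0, 0, 0, 0, 0, -0.035, 0.4],
    [0, 0, 0, 0, 0, -0.035, 0.3],
    [0, 0, 0, 0, 0, -0.035, 0.2],
    [0, 0, 0, 0, 0, 0, 0],
  ],
)

```text
time: 15.92
tool_pos: [0.6405, 0.0298, 0.2175]
ee_rot: [0.561, 0.828, 0.004, 0.007]
wrist_force: [1.0, 0.3, 0.9]
width: 0.073
finger_force: 0.0
```

```bash
python3 - <<'E'
from h import *
to(.428,-.398,.2,20)
for n in ["wrist","top"]:
    p=ctrl.camera(n); X=cloud(p); hubs(p)
    P=sel(X,.44,.69,-.1,.07,.069,.08); print("tubhub",len(P),box(P) if len(P) else 0)
    P=sel(X,.44,.69,-.1,.07,.034,.043); print("tubflange",len(P),box(P) if len(P) else 0)
E
```

```text
t 15.92 pos [0.6405 0.0298 0.2175] psi 21.78 tilt 0.87 shift mm [-318.3 -356.3   14.6] turn z 1.78 q6 -0.44 F [1.  0.3 0.9] w 0.073 0.0
tubhub 1614 (array([569.1, -61.4]), array([256.9, 119.1]), 33.7)
tubflange 1647 (array([559.2, -20.4]), array([242.3, 163.2]), 1.4)
hub? [ 509.3 -497.2] 21.3 [145. 138.  39.] YELLOW
hub? [ 428.8 -399.9] 21.6 [144. 135. 130.] alu
hub? [ 319.4 -386.9] 20.8 [146. 140.  39.] YELLOW
tubhub 3 (array([671.5, -99.7]), array([0. , 5.7]), 89.9)
tubflange 1 (array([687.9, -99. ]), array([0., 0.]), 0.0)
```

Request:
play_rows(
  increments=[
    [0, 0, 0, -0.026, -0.03, 0, 0],
    [0, 0, 0, -0.026, -0.03, 0, 0],
    [0, 0, 0, -0.026, -0.03, 0, 0],
    [0, 0, 0, -0.026, -0.03, 0, 0],
    [0, 0, 0, -0.026, -0.03, 0, 0],
  ],
)

```text
time: 16.43
tool_pos: [0.543, -0.1472, 0.2066]
ee_rot: [0.561, 0.828, -0.0, -0.002]
wrist_force: [0.8, -0.3, 0.9]
width: 0.0938
finger_force: 0.0
```

Request:
play_rows(
  increments=[
    [0, 0, 0, -0.026, -0.03, 0, 0],
    [0, 0, 0, -0.026, -0.03, 0, 0],
    [0, 0, 0, -0.026, -0.03, 0, 0],
    [0, 0, 0, -0.026, -0.03, 0, 0],
    [0, 0, 0, -0.026, -0.03, 0, 0],
  ],
)

```text
time: 16.85
tool_pos: [0.452, -0.3234, 0.2067]
ee_rot: [0.561, 0.828, 0.0, -0.002]
wrist_force: [-0.5, 0.2, 0.4]
width: 0.0942
finger_force: 0.0
```

Request:
play_rows(
  increments=[
    [0, 0, 0, -0.026, -0.027, 0, 0],
    [0, 0, 0, -0.026, -0.027, 0, 0],
    [0, 0, 0, 0, 0, 0, 0],
    [0, 0, 0, 0, 0, 0, 0],
  ],
)

```text
time: 17.18
tool_pos: [0.4216, -0.3919, 0.2064]
ee_rot: [0.562, 0.827, 0.001, -0.002]
wrist_force: [0.8, -0.5, -0.0]
width: 0.0941
finger_force: 0.0
```

```bash
python3 - <<'E'
from h import *
p=ctrl.camera("wrist"); hubs(p)
to(.428,-.399,.036,20)
p=ctrl.camera("top"); X=cloud(p)
P=sel(X,.44,.69,-.1,.07,.069,.08); print("tubhub",len(P),box(P) if len(P) else 0)
P=sel(X,.44,.69,-.1,.07,.034,.043); print("tubflange",len(P),box(P) if len(P) else 0)
E
```

```text
hub? [ 320.7 -385.3] 20.9 [193. 189.  73.] YELLOW
hub? [ 429.1 -397.8] 20.8 [175. 168. 165.] alu
hub? [ 283.2 -512. ] 33.1 [85. 20. 18.] YELLOW
hub? [ 506.5 -485.4] 17.7 [207. 194.  45.] YELLOW
t 17.23 pos [ 0.4223 -0.3906  0.2067] psi 21.66 tilt 0.23 shift mm [-10.6   2.3 170.7] turn z 1.66 q6 -1.25 F [0.8 0.1 0.1] w 0.0939 0.0
tubhub 206 (array([567.8, -16.5]), array([245.1, 168.1]), 0.3)
tubflange 231 (array([603. ,  39.3]), array([135.7, 298.2]), 55.7)
```

Request:
play_rows(
  increments=[
    [0, 0, 0, -0.011, 0.002, 0.03, 0],
    [0, 0, 0, 0, 0, 0.035, 0],
    [0, 0, 0, 0, 0, 0.035, 0],
    [0, 0, 0, 0, 0, 0.035, 0],
    [0, 0, 0, 0, 0, 0.02, 0],
  ],
)

```text
time: 17.7
tool_pos: [0.4284, -0.3965, 0.0497]
ee_rot: [0.56, 0.829, 0.001, -0.003]
wrist_force: [-0.1, 1.4, 0.3]
width: 0.0943
finger_force: 0.0
```

Request:
play_rows(
  increments=[
    [0, 0, 0, 0, 0, 0.015, 0],
    [0, 0, 0, 0, 0, 0, 0],
    [0, 0, 0, 0, 0, 0, 1],
    [0, 0, 0, 0, 0, 0, 1],
    [0, 0, 0, 0, 0, 0, 1],
  ],
)

```text
time: 18.12
tool_pos: [0.4303, -0.4008, 0.0399]
ee_rot: [0.56, 0.828, -0.0, 0.001]
wrist_force: [-0.6, 0.3, -0.1]
width: 0.0772
finger_force: 0.0
```

Request:
play_rows(
  increments=[
    [0, 0, 0, 0, 0, 0, 1],
    [0, 0, 0, 0, 0, 0, 1],
    [0, 0, 0, 0, 0, 0, 1],
    [0, 0, 0, 0, 0, 0, 1],
    [0, 0, 0, 0, 0, 0, 1],
  ],
)

```text
time: 18.53
tool_pos: [0.4292, -0.4007, 0.0387]
ee_rot: [0.561, 0.828, 0.0, 0.0]
wrist_force: [0.1, 1.1, 0.0]
width: 0.0445
finger_force: 0.0
```

Request:
play_rows(
  increments=[
    [0, 0, 0, 0, 0, 0, 1],
    [0, 0, 0, 0, 0, 0, 1],
    [0, 0, 0, 0, 0, 0, 1],
  ],
)

```text
time: 18.78
tool_pos: [0.4293, -0.4007, 0.0387]
ee_rot: [0.561, 0.828, 0.0, 0.0]
wrist_force: [-0.4, 0.7, 1.4]
width: 0.0414
finger_force: 30.0
```

```bash
python3 -c "
from h import *
to(.635,-.062,.2,20)"
```

```text
t 18.78 pos [ 0.4293 -0.4007  0.0387] psi 21.76 tilt 0.02 shift mm [ 238.3  316.6 -161.3] turn z 1.76 q6 -1.25 F [-0.4  0.7  1.4] w 0.0414 30.0
```

Request:
play_rows(
  increments=[
    [0, 0, 0, 0, 0, -0.015, 1],
    [0, 0, 0, 0, 0, -0.035, 1],
    [0, 0, 0, 0, 0, -0.035, 1],
    [0, 0, 0, 0, 0, -0.035, 1],
    [0, 0, 0, 0, 0, -0.035, 1],
  ],
)

```text
time: 19.2
tool_pos: [0.4286, -0.4, 0.1942]
ee_rot: [0.561, 0.828, 0.0, -0.001]
wrist_force: [0.8, 0.4, -1.5]
width: 0.0411
finger_force: 30.0
```

Request:
play_rows(
  increments=[
    [0, 0, 0, 0.012, 0.016, -0.006, 1],
    [0, 0, 0, 0.024, 0.032, 0, 1],
    [0, 0, 0, 0.024, 0.032, 0, 1],
    [0, 0, 0, 0.024, 0.032, 0, 1],
    [0, 0, 0, 0.024, 0.032, 0, 1],
  ],
)

```text
time: 19.62
tool_pos: [0.523, -0.2453, 0.1989]
ee_rot: [0.561, 0.828, -0.0, -0.001]
wrist_force: [0.8, 0.9, -1.7]
width: 0.0414
finger_force: 30.0
```

Request:
play_rows(
  increments=[
    [0, 0, 0, 0.024, 0.032, 0, 1],
    [0, 0, 0, 0.024, 0.032, 0, 1],
    [0, 0, 0, 0.024, 0.032, 0, 1],
    [0, 0, 0, 0.024, 0.032, 0, 1],
    [0, 0, 0, 0.024, 0.032, 0, 1],
  ],
)

```text
time: 20.03
tool_pos: [0.6272, -0.0742, 0.1987]
ee_rot: [0.561, 0.828, -0.0, -0.001]
wrist_force: [0.7, -0.3, -1.8]
width: 0.0417
finger_force: 30.0
```

Request:
play_rows(
  increments=[
    [0, 0, 0, 0.01, 0.012, 0, 1],
    [0, 0, 0, 0, 0, 0, 1],
    [0, 0, 0, 0, 0, 0, 1],
    [0, 0, 0, 0, 0, 0, 1],
  ],
)

```text
time: 20.37
tool_pos: [0.6335, -0.0634, 0.1989]
ee_rot: [0.561, 0.828, -0.001, -0.001]
wrist_force: [0.2, 0.1, -2.3]
width: 0.0416
finger_force: 30.0
```

```bash
python3 -c "
from h import *
to(.635,-.062,.065,20)
p=ctrl.camera('wrist'); save(p,'w5.png'); X=cloud(p)
P=sel(X,.46,.68,-.02,.055,.069,.08); print('tubhub',len(P),box(P) if len(P) else 0)
"
```

```text
t 20.37 pos [ 0.6335 -0.0634  0.1989] psi 21.75 tilt 0.12 shift mm [  0.8   2.2 133.9] turn z 1.75 q6 -0.59 F [ 0.2  0.1 -2.3] w 0.0416 30.0
tubhub 2083 (array([637.6,  30.3]), array([40.4, 40.2]), 21.9)
```

View pics/w5.png

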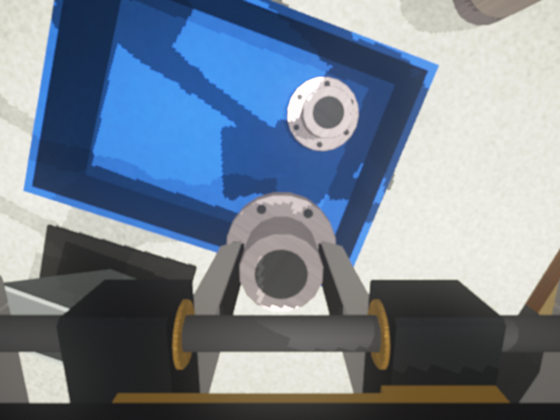

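Request:
play_rows(
  increments=[
    [0, 0, 0, 0.005, 0.002, 0.02, 1],
    [0, 0, 0, 0, 0, 0.035, 1],
    [0, 0, 0, 0, 0, 0.035, 1],
    [0, 0, 0, 0, 0, 0.025, 1],
    [0, 0, 0, 0, 0, 0.01, 1],
  ],
)

```text
time: 20.83
tool_pos: [0.6308, -0.0582, 0.0706]
ee_rot: [0.562, 0.827, -0.002, -0.003]
wrist_force: [-0.5, -0.7, -1.8]
width: 0.0416
finger_force: 30.0
```

Request:
play_rows(
  increments=[
    [0, 0, 0, 0, 0, 0.006, 1],
    [0, 0, 0, 0, 0, 0.002, 1],
    [0, 0, 0, 0, 0, 0, 1],
    [0, 0, 0, 0, 0, 0, 0.45],
    [0, 0, 0, 0, 0, 0, 0.4],
  ],
)

```text
time: 21.25
tool_pos: [0.6359, -0.0574, 0.0686]
ee_rot: [0.561, 0.828, 0.001, 0.002]
wrist_force: [-0.2, 0.7, -0.3]
width: 0.0514
finger_force: 0.0
```

Request:
play_rows(
  increments=[
    [0, 0, 0, 0, 0, 0, 0.4],
    [0, 0, 0, 0, 0, 0, 0.4],
    [0, 0, 0, 0, 0, 0, 0.4],
    [0, 0, 0, 0, 0, 0, 0.4],
    [0, 0, 0, 0, 0, -0.01, 0.4],
  ],
)

```text
time: 21.67
tool_pos: [0.633, -0.0566, 0.0751]
ee_rot: [0.561, 0.828, -0.001, -0.002]
wrist_force: [-0.2, -0.1, -0.7]
width: 0.0565
finger_force: 0.0
```

Request:
play_rows(
  increments=[
    [0, 0, 0, 0, 0, -0.03, 0.4],
    [0, 0, 0, 0, 0, -0.035, 0.4],
    [0, 0, 0, 0, 0, -0.035, 0.3],
    [0, 0, 0, 0, 0, -0.035, 0.2],
    [0, 0, 0, 0, 0, -0.02, 0],
  ],
)

```text
time: 22.08
tool_pos: [0.6358, -0.0571, 0.2369]
ee_rot: [0.561, 0.828, 0.001, 0.003]
wrist_force: [0.1, -0.3, -0.1]
width: 0.0729
finger_force: 0.0
```

Request:
play_rows(
  increments=[
    [0, 0, 0, -0.024, -0.032, 0, 0],
    [0, 0, 0, -0.024, -0.032, 0, 0],
    [0, 0, 0, -0.024, -0.032, 0, 0],
    [0, 0, 0, 0, 0, 0, 0],
    [0, 0, 0, 0, 0, 0, 0],
  ],
)

```text
time: 22.5
tool_pos: [0.5712, -0.161, 0.2325]
ee_rot: [0.562, 0.827, 0.0, 0.0]
wrist_force: [1.2, -0.7, -0.1]
width: 0.0941
finger_force: 0.0
```

```bash
python3 - <<'E'
from h import *
to(.5,-.244,.2,-90)
for n in ["wrist","top"]:
    p=ctrl.camera(n); X=cloud(p)
    P=sel(X,.46,.68,-.1,.055,.069,.08); print("tubhub",len(P),np.round(np.median(P,0),3))
    for nm,r in {"rim":(.35,.65,-.3,-.16,.083,.095)}.items():
        P=sel(X,*r); print(nm,len(P),box(P) if len(P) else 0)
    im=p["image"].astype(int).sum(2); m=(im<150)&(abs(X[...,2]-.003)<.006)&(X[...,1]<-.12)&(X[...,1]>-.32)&(X[...,0]>.33)&(X[...,0]<.66)
    print("mat",m.sum(),box(X[m]) if m.any() else 0)
    save(p,n+"6.png")
E
```

```text
t 22.5 pos [ 0.5712 -0.161   0.2325] psi 21.57 tilt 0.06 shift mm [-51.  -96.7  32.4] turn z 111.57 q6 -0.77 F [ 1.2 -0.7 -0.1] w 0.0941 0.0
tubhub 3688 [0.636 0.014 0.073]
rim 2325 (array([ 492.4, -241.4]), array([ 61.4, 140.1]), 89.4)
mat 2562 (array([ 484.5, -200.3]), array([156.1,  45.9]), 8.4)
tubhub 374 [ 0.634 -0.038  0.073]
rim 86 (array([ 467.7, -242.2]), array([58.7, 93.1]), 89.4)
mat 475 (array([ 476.5, -217.6]), array([194.8,  77. ]), 40.1)
```

View pics/wrist6.png

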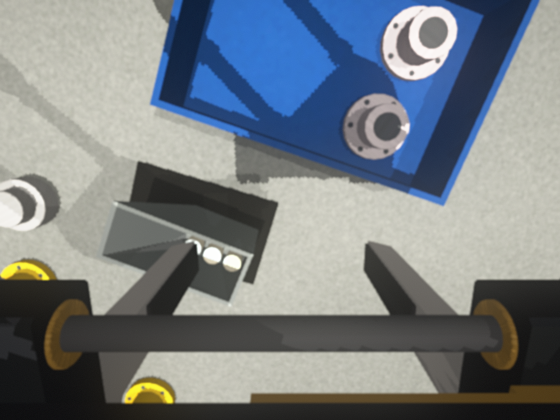

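Request:
play_rows(
  increments=[
    [0, 6, 0, 0, 0, 0, 0],
    [0, 6, 0, 0, 0, 0, 0],
    [0, 0, 0, 0, 0, 0, 0],
    [0, 0, 0, 0, 0, 0, 0],
  ],
)

```text
time: 22.93
tool_pos: [0.5728, -0.1595, 0.2303]
ee_rot: [0.558, 0.823, 0.058, -0.087]
wrist_force: [-1.0, -0.0, -1.0]
width: 0.0941
finger_force: 0.0
```

```bash
python3 -c "
from h import *
to(.512,-.243,.2,-91); s=ctrl.get_state(); print(np.round(np.degrees(s['q']),1))
print(Rot.from_quat(s['ee_rot']).as_matrix().round(2))"
```

```text
t 22.93 pos [ 0.5728 -0.1595  0.2303] psi 21.75 tilt 11.99 shift mm [-60.1 -87.4  18.3] turn z 112.75 q6 -0.87 F [-1. -0. -1.] w 0.0941 0.0
[-27.2  21.9  77.1   7.8  90.1 -49.6]
[[-0.36  0.93 -0.08]
 [ 0.91  0.37  0.19]
 [ 0.21 -0.   -0.98]]
```

Request:
play_rows(
  increments=[
    [0, -6, 0, 0, 0, 0, 0],
    [0, -6, 0, 0, 0, 0, 0],
    [0, 0, 7, 0, 0, 0, 0],
    [0, 0, 7, 0, 0, 0, 0],
    [0, 0, 7, 0, 0, 0, 0],
  ],
)

```text
time: 23.35
tool_pos: [0.5717, -0.1567, 0.2325]
ee_rot: [0.703, 0.711, 0.0, 0.001]
wrist_force: [-0.3, -0.2, 0.8]
width: 0.0942
finger_force: 0.0
```

Request:
play_rows(
  increments=[
    [0, 0, 7, 0, 0, 0, 0],
    [0, 0, 7, 0, 0, 0, 0],
    [0, 0, 7, 0, 0, 0, 0],
    [0, 0, 7, 0, 0, 0, 0],
    [0, 0, 7, 0, 0, 0, 0],
  ],
)

```text
time: 23.77
tool_pos: [0.5718, -0.1573, 0.2321]
ee_rot: [0.885, 0.466, 0.0, 0.001]
wrist_force: [0.8, 0.1, 0.2]
width: 0.0942
finger_force: 0.0
```

Request:
play_rows(
  increments=[
    [0, 0, 7, 0, 0, 0, 0],
    [0, 0, 7, 0, 0, 0, 0],
    [0, 0, 7, 0, 0, 0, 0],
    [0, 0, 7, 0, 0, 0, 0],
    [0, 0, 7, 0, 0, 0, 0],
  ],
)

```text
time: 24.18
tool_pos: [0.5718, -0.1573, 0.232]
ee_rot: [0.984, 0.179, 0.001, 0.001]
wrist_force: [-0.0, 0.7, 0.9]
width: 0.0939
finger_force: 0.0
```

Request:
play_rows(
  increments=[
    [0, 0, 7, -0.03, 0, 0, 0],
    [0, 0, 7, -0.03, 0.035, 0, 0],
    [0, 0, 0.6, 0, 0.035, 0, 0],
    [0, 0, 0, 0, 0, 0, 0],
    [0, 0, 0, 0, 0, 0, 0],
  ],
)

```text
time: 24.6
tool_pos: [0.5293, -0.2416, 0.2318]
ee_rot: [0.999, 0.054, 0.001, 0.0]
wrist_force: [-1.2, 0.3, -0.2]
width: 0.0939
finger_force: 0.0
```

```bash
python3 - <<'E'
from h import *
to(.512,-.243,.2,-91); 
p=ctrl.camera("wrist"); X=cloud(p)
P=sel(X,.35,.65,-.3,-.16,.083,.095); print(len(P),box(P) if len(P) else 0)
im=p["image"].astype(int).sum(2); m=(im<150)&(abs(X[...,2]-.003)<.006)&(X[...,1]<-.12)&(X[...,1]>-.32)&(X[...,0]>.33)&(X[...,0]<.66)
print("mat",m.sum(),box(X[m]) if m.any() else 0)
save(p,"w7.png")
E
```

```text
t 24.6 pos [ 0.5293 -0.2416  0.2318] psi -83.84 tilt 0.08 shift mm [-17.4  -0.5  31.8] turn z 7.16 q6 0.92 F [-1.2  0.3 -0.2] w 0.0939 0.0
2144 (array([ 493.1, -241.5]), array([ 60.2, 140.4]), 89.1)
mat 2786 (array([ 493.4, -234. ]), array([168.9, 104.7]), 6.1)
```

View pics/w7.png

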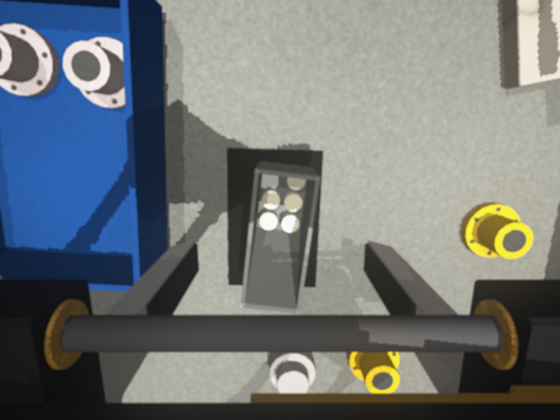

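Request:
play_rows(
  increments=[
    [0, 0, 7, 0, 0, 0, 0],
    [0, 0, 0, -0.017, 0, 0.03, 0],
    [0, 0, 0, 0, 0, 0.03, 0],
    [0, 0, 0, 0, 0, 0, 0],
  ],
)

```text
time: 24.98
tool_pos: [0.5086, -0.2373, 0.1668]
ee_rot: [1.0, -0.006, -0.004, -0.003]
wrist_force: [-0.6, 0.6, -0.8]
width: 0.094
finger_force: 0.0
```

```bash
python3 -c "
from h import *
to(.512,-.243,.046,-90.9)"
```

```text
t 24.98 pos [ 0.5086 -0.2373  0.1668] psi -90.7 tilt 0.62 shift mm [  4.6   6.4 120.7] turn z 0.2 q6 1.02 F [-0.6  0.6 -0.8] w 0.094 0.0
```

Request:
play_rows(
  increments=[
    [0, 0, 0, 0.002, 0.003, 0, 0],
    [0, 0, 0, 0, 0, 0.025, 0],
    [0, 0, 0, 0, 0, 0.025, 0],
    [0, 0, 0, 0, 0, 0.02, 0],
    [0, 0, 0, 0, 0, 0, 0],
  ],
)

```text
time: 25.4
tool_pos: [0.5138, -0.2435, 0.0998]
ee_rot: [1.0, -0.007, -0.002, -0.001]
wrist_force: [-0.6, 0.6, -0.3]
width: 0.094
finger_force: 0.0
```

```bash
python3 -c "
from h import *
to(.512,-.243,.046,-90.9)"
```

```text
t 25.4 pos [ 0.5138 -0.2435  0.0998] psi -90.76 tilt 0.22 shift mm [-1.7 -0.3 53.8] turn z 0.14 q6 1.02 F [-0.6  0.6 -0.3] w 0.094 0.0
```

Request:
play_rows(
  increments=[
    [0, 0, 0, -0.001, 0, 0.02, 0],
    [0, 0, 0, 0, 0, 0.02, 0],
    [0, 0, 0, 0, 0, 0.013, 0],
    [0, 0, 0, 0, 0, 0, 0],
    [0, 0, 0, 0, 0, 0, 0.8],
  ],
)

```text
time: 25.82
tool_pos: [0.5148, -0.2452, 0.0501]
ee_rot: [1.0, -0.007, 0.001, 0.001]
wrist_force: [0.3, 0.5, 0.6]
width: 0.0905
finger_force: 0.0
```

Request:
play_rows(
  increments=[
    [0, 0, 0, 0, 0, 0, 1],
    [0, 0, 0, 0, 0, 0, 1],
    [0, 0, 0, 0, 0, 0, 1],
    [0, 0, 0, 0, 0, 0, 1],
    [0, 0, 0, 0, 0, 0, 1],
  ],
)

```text
time: 26.23
tool_pos: [0.5136, -0.2448, 0.0492]
ee_rot: [1.0, -0.007, 0.001, 0.0]
wrist_force: [-0.5, 0.8, 2.5]
width: 0.0599
finger_force: 30.0
```

Request:
play_rows(
  increments=[
    [0, 0, 0, 0, 0, 0, 1],
    [0, 0, 0, 0, 0, 0, 1],
  ],
)

```text
time: 26.4
tool_pos: [0.5136, -0.2449, 0.0492]
ee_rot: [1.0, -0.007, 0.001, 0.0]
wrist_force: [-0.3, 1.3, 5.9]
width: 0.0598
finger_force: 30.0
```

```bash
python3 -c "
from h import *
to(.512,-.243,.046,-90.9)"
```

```text
t 26.4 pos [ 0.5136 -0.2449  0.0492] psi -90.84 tilt 0.06 shift mm [-1.6 -1.8  3.2] turn z 0.06 q6 1.02 F [-0.3  1.3  5.9] w 0.0598 30.0
```

Request:
play_rows(
  increments=[
    [0, 0, 0, 0, 0, -0.005, 1],
    [0, 0, 0, 0, 0, -0.015, 1],
    [0, 0, 0, 0, 0, -0.025, 1],
    [0, 0, 0, 0, 0, -0.025, 1],
    [0, 0, 0, 0, 0, -0.025, 1],
  ],
)

```text
time: 26.82
tool_pos: [0.5124, -0.2445, 0.1437]
ee_rot: [1.0, -0.007, -0.001, -0.001]
wrist_force: [1.4, -0.4, -2.3]
width: 0.06
finger_force: 30.0
```

Request:
play_rows(
  increments=[
    [0, 0, 0, 0, 0, -0.025, 1],
    [0, 0, 0, 0, 0, -0.025, 1],
    [0, 0, -3, 0, 0, -0.025, 1],
    [0, 0, -5, 0, 0, -0.015, 1],
    [0, 0, -5, 0, 0, -0.005, 1],
  ],
)

```text
time: 27.23
tool_pos: [0.514, -0.2455, 0.2413]
ee_rot: [0.994, 0.108, 0.002, 0.001]
wrist_force: [0.6, -0.3, -2.7]
width: 0.0598
finger_force: 30.0
```

Request:
play_rows(
  increments=[
    [0, 0, -5, 0, 0, 0, 1],
    [0, 0, -5, 0, 0, 0, 1],
    [0, 0, -5, 0, 0, 0, 1],
    [0, 0, -5, 0, 0, 0, 1],
    [0, 0, -5, 0, 0, 0, 1],
  ],
)

```text
time: 27.65
tool_pos: [0.5126, -0.2447, 0.2377]
ee_rot: [0.947, 0.321, -0.001, -0.001]
wrist_force: [-0.1, -0.1, -3.0]
width: 0.0597
finger_force: 30.0
```

Request:
play_rows(
  increments=[
    [0, 0, -5, 0, 0, 0, 1],
    [0, 0, -5, 0, 0, 0, 1],
    [0, 0, -5, 0, 0, 0, 1],
    [0, 0, -5, 0, 0, 0, 1],
    [0, 0, -5, 0, 0, 0, 1],
  ],
)

```text
time: 28.07
tool_pos: [0.5126, -0.2446, 0.2377]
ee_rot: [0.855, 0.518, -0.001, -0.001]
wrist_force: [0.1, -0.2, -2.0]
width: 0.0595
finger_force: 30.0
```

Request:
play_rows(
  increments=[
    [0, 0, -5, 0, 0, 0, 1],
    [0, 0, -5, 0, 0, 0, 1],
    [0, 0, -5, 0, 0, 0, 1],
    [0, 0, -5, 0, 0, 0, 1],
    [0, 0, -5, 0, 0, 0, 1],
  ],
)

```text
time: 28.48
tool_pos: [0.5126, -0.2446, 0.2377]
ee_rot: [0.723, 0.691, -0.0, -0.001]
wrist_force: [0.2, -0.5, -2.2]
width: 0.0601
finger_force: 30.0
```

Request:
play_rows(
  increments=[
    [0, 0, -3, 0, 0, 0, 1],
    [0, 0, 0, 0, 0, 0, 1],
    [0, 0, 0, 0, 0, 0, 1],
  ],
)

```text
time: 28.73
tool_pos: [0.5128, -0.2447, 0.2379]
ee_rot: [0.707, 0.708, -0.0, -0.001]
wrist_force: [0.6, -0.2, -2.1]
width: 0.0596
finger_force: 30.0
```

```bash
python3 -c "
from h import *
to(.50,.06,.23,0);print(np.degrees(ctrl.get_state()['q']).round(0))"
```

```text
t 28.73 pos [ 0.5128 -0.2447  0.2379] psi 0.08 tilt 0.07 shift mm [304.7 -12.3   8.1] turn z 0.08 q6 -0.57 F [ 0.6 -0.2 -2.1] w 0.0596 30.0
[-33.  15.  85.  -0.  80. -33.]
```

Translate to the tub, then tip to ~60°.

Request:
play_rows(
  increments=[
    [0, 0, 0, 0.01, -0.001, 0, 1],
    [0, 0, 0, 0.02, -0.001, 0, 1],
    [0, 0, 0, 0.03, -0.001, 0, 1],
    [0, 0, 0, 0.03, -0.001, 0, 1],
    [0, 0, 0, 0.03, -0.001, 0, 1],
  ],
)

```text
time: 29.15
tool_pos: [0.5072, -0.123, 0.2383]
ee_rot: [0.707, 0.708, 0.0, -0.0]
wrist_force: [0.1, 0.1, -1.0]
width: 0.0595
finger_force: 30.0
```

Request:
play_rows(
  increments=[
    [0, 0, 0, 0.03, -0.001, 0, 1],
    [0, 0, 0, 0.03, -0.001, 0, 1],
    [0, 0, 0, 0.03, -0.001, 0, 1],
    [0, 0, 0, 0.03, -0.001, 0, 1],
    [0, 0, 0, 0.03, -0.001, 0, 1],
  ],
)

```text
time: 29.57
tool_pos: [0.5015, 0.0272, 0.2385]
ee_rot: [0.706, 0.708, 0.0, -0.0]
wrist_force: [-0.3, -0.0, -1.4]
width: 0.0598
finger_force: 30.0
```

Request:
play_rows(
  increments=[
    [0, 0, 0, 0.02, -0.001, 0, 1],
    [0, 0, 0, 0.015, -0.001, 0, 1],
    [0, 0, 0, 0, 0, 0, 1],
    [0, 0, 0, 0, 0, 0, 1],
  ],
)

```text
time: 29.9
tool_pos: [0.4997, 0.061, 0.2385]
ee_rot: [0.705, 0.709, -0.0, 0.0]
wrist_force: [1.0, -0.5, -1.3]
width: 0.0597
finger_force: 30.0
```

Request:
play_rows(
  increments=[
    [0, 3, 0, 0, 0, 0, 1],
    [0, 5, 0, 0, 0, 0, 1],
    [0, 5, 0, 0, 0, 0, 1],
    [0, 5, 0, 0, 0, 0, 1],
    [0, 5, 0, 0, 0, 0, 1],
  ],
)

```text
time: 30.32
tool_pos: [0.5006, 0.0588, 0.2391]
ee_rot: [0.692, 0.693, 0.142, -0.141]
wrist_force: [-0.8, -0.5, -3.0]
width: 0.0596
finger_force: 30.0
```

Request:
play_rows(
  increments=[
    [0, 5, 0, 0, 0, 0, 1],
    [0, 5, 0, 0, 0, 0, 1],
    [0, 5, 0, 0, 0, 0, 1],
    [0, 5, 0, 0, 0, 0, 1],
    [0, 2, 0, 0, 0, 0, 1],
  ],
)

```text
time: 30.73
tool_pos: [0.5003, 0.0572, 0.2367]
ee_rot: [0.654, 0.652, 0.27, -0.272]
wrist_force: [0.4, -0.6, -2.6]
width: 0.0598
finger_force: 30.0
```

```bash
python3 -c "
from h import *
to(.50,.06,.23,0);print(np.degrees(ctrl.get_state()['q']).round(0))
p=ctrl.camera('scene'); save(p,'s8.png',(200,120,400,270),4)"
```

```text
t 30.73 pos [0.5003 0.0572 0.2367] psi -0.09 tilt 45.07 shift mm [-2.8 -0.3  6.7] turn z -0.09 q6 -0.67 F [ 0.4 -0.6 -2.6] w 0.0598 30.0
[-30.  17.  99.  38.  91. -39.]
```

View pics/s8.png

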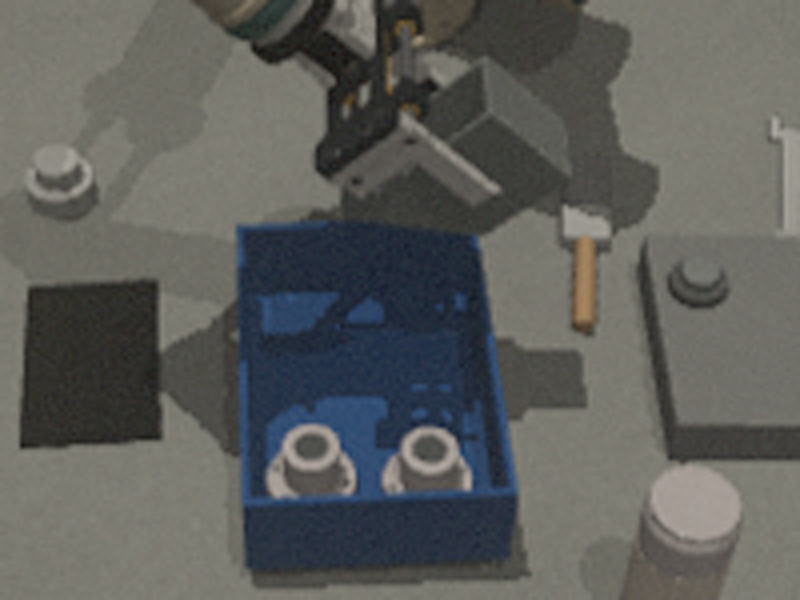

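Request:
play_rows(
  increments=[
    [0, 5, 0, 0, 0.01, 0, 1],
    [0, 5, 0, 0, 0.015, 0, 1],
    [0, 5, 0, -0.005, 0, 0, 1],
    [0, 5, 0, -0.005, 0, 0, 1],
    [0, 4, 0, -0.005, 0, 0, 1],
  ],
)

```text
time: 31.2
tool_pos: [0.5258, 0.0519, 0.2248]
ee_rot: [0.582, 0.584, 0.4, -0.401]
wrist_force: [-0.6, -0.1, -1.6]
width: 0.06
finger_force: 30.0
```

Request:
play_rows(
  increments=[
    [0, 4, 0, -0.002, 0, 0, 1],
    [0, 4, 0, 0, 0, 0, 1],
    [0, 4, 0, 0, 0, 0, 1],
    [0, 4, 0, 0, 0, 0, 1],
    [0, 4, 0, 0, 0, 0, 1],
  ],
)

```text
time: 31.62
tool_pos: [0.5257, 0.0518, 0.2234]
ee_rot: [0.503, 0.506, 0.495, -0.496]
wrist_force: [0.1, 0.5, -1.8]
width: 0.0598
finger_force: 30.0
```

Request:
play_rows(
  increments=[
    [0, 4, 0, 0, 0, 0, 1],
    [0, 4, 0, 0, 0, 0, 1],
    [0, 4, 0, 0, 0, 0, 1],
    [0, 4, 0, 0, 0, 0, 1],
    [0, 0, 0, 0, 0, 0, 1],
  ],
)

```text
time: 32.03
tool_pos: [0.5255, 0.0528, 0.2211]
ee_rot: [-0.43, -0.43, -0.559, 0.563]
wrist_force: [0.3, 0.0, -1.5]
width: 0.0598
finger_force: 30.0
```

Request:
play_rows(
  increments=[
    [0, 0, 0, 0, 0, 0, 1],
    [0, 0, 0, 0, 0, 0, 1],
    [0, 0, 0, 0, 0, 0, 1],
    [0, 0, 0, 0, 0, 0, 1],
    [0, 0, 0, 0, 0, 0, 1],
  ],
)

```text
time: 32.45
tool_pos: [0.5253, 0.052, 0.2243]
ee_rot: [-0.43, -0.432, -0.56, 0.561]
wrist_force: [-0.2, 0.3, -1.4]
width: 0.0597
finger_force: 30.0
```

```bash
python3 -c "
from h import *
to(.525,.06,.22,0);print(np.degrees(ctrl.get_state()['q']).round(0))
p=ctrl.camera('scene'); save(p,'s9.png',(200,120,400,270),4)
for d in ctrl.masks_of(p,'stone1'): print(round(d['score'],2),np.round(d['bbox']))"
```

```text
t 32.45 pos [0.5253 0.052  0.2243] psi 0.16 tilt 104.89 shift mm [-6.2 -0.3  6.6] turn z 0.16 q6 -1.19 F [-0.2  0.3 -1.4] w 0.0597 30.0
[-37.  51. 105.  61. 118. -68.]
0.59 [262. 214. 272. 215.]
0.56 [261. 197. 272. 206.]
```

View pics/s9.png

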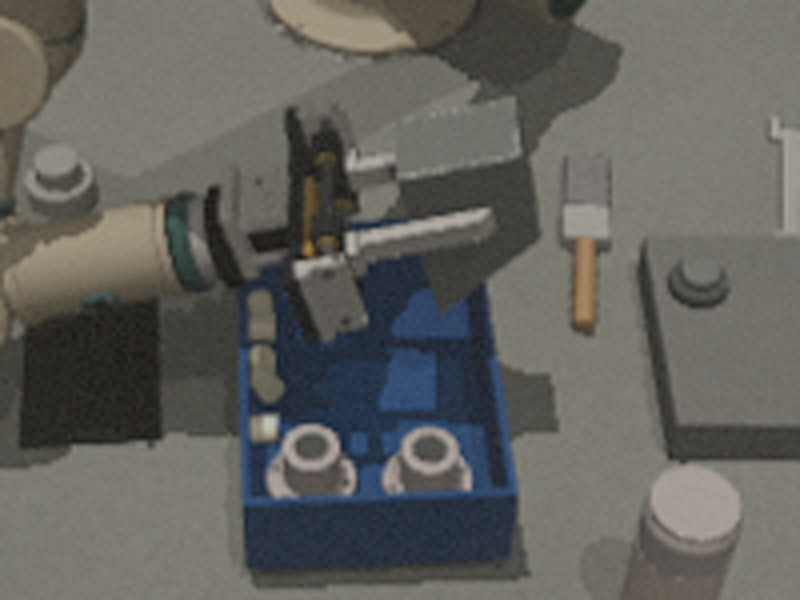

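Request:
play_rows(
  increments=[
    [0, 3, 0, 0.012, 0, 0, 1],
    [0, 0, 0, -0.012, 0, 0, 1],
    [0, 0, 0, 0.012, 0, 0, 1],
    [0, 0, 0, -0.012, 0, 0, 1],
    [0, 0, 0, 0, 0, 0, 1],
  ],
)

```text
time: 32.97
tool_pos: [0.5253, 0.0531, 0.2223]
ee_rot: [-0.416, -0.416, -0.571, 0.573]
wrist_force: [0.8, 0.4, -1.7]
width: 0.0598
finger_force: 30.0
```

Request:
play_rows(
  increments=[
    [0, 0, 0, 0, 0, 0, 1],
    [0, 0, 0, 0, 0, 0, 1],
    [0, 0, 0, 0, 0, 0, 1],
    [0, -4, 0, 0, 0, 0, 1],
    [0, -5, 0, 0, 0, 0, 1],
  ],
)

```text
time: 33.38
tool_pos: [0.5253, 0.0528, 0.2222]
ee_rot: [-0.46, -0.459, -0.536, 0.539]
wrist_force: [-0.0, 0.8, -1.7]
width: 0.0599
finger_force: 30.0
```

Request:
play_rows(
  increments=[
    [0, -6, 0, 0.003, 0, 0, 1],
    [0, -6, 0, 0.003, 0, 0, 1],
    [0, -6, 0, 0.003, 0, 0, 1],
    [0, -6, 0, 0.003, 0, 0, 1],
    [0, -6, 0, 0.003, 0, 0, 1],
  ],
)

```text
time: 33.8
tool_pos: [0.5252, 0.0527, 0.239]
ee_rot: [0.583, 0.584, 0.399, -0.399]
wrist_force: [-0.1, -0.6, -1.3]
width: 0.0597
finger_force: 30.0
```

Request:
play_rows(
  increments=[
    [0, -6, 0, 0, 0, 0, 1],
    [0, -6, 0, 0, 0, 0, 1],
    [0, -6, 0, 0, 0, 0, 1],
    [0, -6, 0, 0, 0, 0, 1],
    [0, -6, 0, 0, 0, 0, 1],
  ],
)

```text
time: 34.22
tool_pos: [0.5247, 0.053, 0.2394]
ee_rot: [0.666, 0.668, 0.234, -0.234]
wrist_force: [0.1, 0.1, -0.9]
width: 0.0601
finger_force: 30.0
```

Request:
play_rows(
  increments=[
    [0, -6, 0, 0, 0, 0, 1],
    [0, -6, 0, 0, 0, 0, 1],
    [0, -6, 0, 0, 0, 0, 1],
    [0, -6, 0, 0, 0, 0, 1],
    [0, -6, 0, 0, 0, 0, 1],
  ],
)

```text
time: 34.63
tool_pos: [0.5244, 0.0533, 0.2397]
ee_rot: [0.704, 0.706, 0.054, -0.054]
wrist_force: [-0.4, -0.1, -1.5]
width: 0.06
finger_force: 30.0
```

Request:
play_rows(
  increments=[
    [0, -6, 0, 0, 0, 0, 1],
    [0, -3, 0, 0, 0, 0, 1],
    [0, 0, 0, 0, 0, 0, 1],
    [0, 0, 0, 0, 0, 0, 1],
  ],
)

```text
time: 34.97
tool_pos: [0.5242, 0.0545, 0.2384]
ee_rot: [0.705, 0.709, -0.0, -0.001]
wrist_force: [0.3, -0.3, -1.2]
width: 0.06
finger_force: 30.0
```

```bash
python3 - <<'E'
from h import *
to(.5136,-.2449,.24,-90.84)
a=ctrl.camera('wrist'); b=ctrl.camera('scene'); c=ctrl.camera('top')
for p in (a,b,c):
    print([(round(d['score'],2),list(np.round(d['bbox']))) for d in ctrl.masks_of(p,'stone1')])
f=lambda p:cv2.cvtColor(p['image'],cv2.COLOR_RGB2BGR)
w=cv2.resize(f(a),(400,300)); s=cv2.resize(f(b)[150:270,240:340],(400,480)); t=cv2.resize(f(c)[130:255,220:320],(400,500))
o=np.zeros((500,800,3),np.uint8); o[:480,:400]=s; o[:,400:]=t; cv2.imwrite('pics/c10.png',o); cv2.imwrite('pics/w10.png',f(a))
E
```

```text
t 34.97 pos [0.5242 0.0545 0.2384] psi 0.3 tilt 0.13 shift mm [-299.4  -12.1   -2. ] turn z 91.14 q6 -0.03 F [ 0.3 -0.3 -1.2] w 0.06 30.0
[]
[(0.6, [np.float64(265.0), np.float64(215.0), np.float64(271.0), np.float64(218.0)]), (0.48, [np.float64(261.0), np.float64(197.0), np.float64(271.0), np.float64(206.0)])]
[(0.62, [np.float64(292.0), np.float64(201.0), np.float64(299.0), np.float64(208.0)]), (0.5, [np.float64(292.0), np.float64(230.0), np.float64(301.0), np.float64(240.0)]), (0.41, [np.float64(291.0), np.float64(208.0), np.float64(300.0), np.float64(213.0)]), (0.4, [np.float64(289.0), np.float64(184.0), np.float64(298.0), np.float64(192.0)]), (0.36, [np.float64(100.0), np.float64(192.0), np.float64(122.0), np.float64(237.0)])]
```

View pics/c10.png

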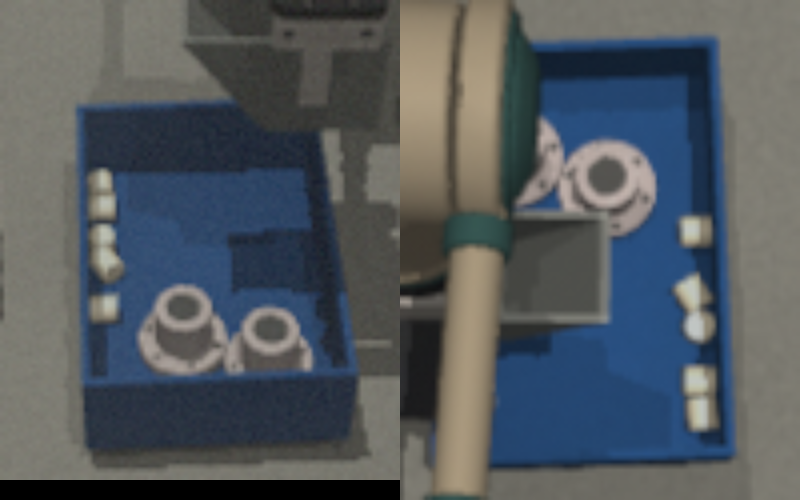

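```bash
python3 - <<'E'
import cv2,numpy as np
g=cv2.imread('pics/w7.png').astype(int).sum(2)//3
print(g[168:236:3,252:318:3])
E
```

```text
[[ 37  71  77  72  69  68  67  67  67  68  68  68  68  70  69  70  70  70
   71  69  66  56]
 [ 37 101 113 100  98  97  96  90  87  84  78  74  71  70  69  70  69  71
   71  71  72  66]
 [ 38  95  88  85 136 128 117 112 107 100 101 101 100 100  96  95  90  85
   80  75  74  73]
 [ 40  97  80  93 157 156 157 157 156  89  83  86 124 126 117 112 107 105
  103 103 102 104]
 [ 45  98  72 106 155 155 156 157 157  88  80  81 145 148 149 148 147 146
   91  74  80  96]
 [ 51 100  67 122 155 155 155 156 157  88  81  79 138 148 148 147 149 148
   80  62  63  91]
 [ 58 100  63 126 154 134 145 168 148  82  83  80 109 162 154 154 148 123
   69  64  66  95]
 [ 65 100  60  75  88  97 114 134 107 101  99  98  97 124 165 167 122  81
   68  66  64 101]
 [ 73  98  60  76 100 163 227 214 163 102 100 101 113 122 121 101  92 100
   71  66  69 103]
 [ 83  94  59  79 140 158 188 188 187 122 100 111 159 185 186 170 110 101
   68  68  73 103]
 [ 86  91  58  96 146 174 188 188 189 157  97 150 190 189 190 189 170  96
   67  67  78 103]
 [ 92  87  78 133 146 172 188 187 189 163  92 180 189 188 189 190 189 103
   
[... 339 characters left out ...]
4 114 123 123 116  98 101  71
   67  71 102  72]
 [101  70  74 217 246 249 249 250 178 134 108 191 243 247 223 111  99  68
   67  73 103  63]
 [ 99  69 141 245 246 249 249 249 244 124 176 251 249 249 247 170  98  68
   66  80 103  60]
 [140  71 157 245 245 249 249 249 248 132 241 249 249 249 232 189 100  67
   67  88  99  58]
 [162  78 147 239 246 249 249 250 221 167 245 249 249 250 229 188  96  67
   66  93  95  56]
 [148  74 109 132 240 249 250 230 159 169 215 250 249 248 188 164  83  67
   66 163 120  56]
 [131  82 107 107 106 129 134 122 125 126 129 198 248 232 149  99  78  67
   70 176 122  56]
 [122  90 107 107 109 124 124 125 125 125 125 124 105  91  90  92  75  66
   81 176  95  55]]
```

Request:
play_rows(
  increments=[
    [0, 0, 0, -0.02, 0, 0, 1],
    [0, 0, 0, -0.03, 0, 0, 1],
    [0, 0, 0, -0.035, 0, 0, 1],
    [0, 0, 0, -0.035, 0, 0, 1],
    [0, 0, 0, -0.035, 0, 0, 1],
  ],
)

```text
time: 35.68
tool_pos: [0.5254, -0.1036, 0.2386]
ee_rot: [0.706, 0.708, 0.0, -0.0]
wrist_force: [0.6, 0.7, -1.0]
width: 0.0597
finger_force: 30.0
```

Request:
play_rows(
  increments=[
    [0, 0, 0, -0.035, -0.002, 0, 1],
    [0, 0, 0, -0.035, -0.002, 0, 1],
    [0, 0, 0, -0.035, -0.002, 0, 1],
    [0, 0, 0, -0.02, -0.002, 0, 1],
    [0, 0, 0, -0.019, -0.002, 0, 1],
  ],
)

```text
time: 36.1
tool_pos: [0.5154, -0.2485, 0.2383]
ee_rot: [0.707, 0.707, 0.0, -0.0]
wrist_force: [-0.5, -0.3, -1.1]
width: 0.0599
finger_force: 30.0
```

```bash
python3 - <<'E'
from h import *
to(.5136,-.2449,.24,-90.84)
for n in ("top","scene"):
    p=ctrl.camera(n); X=cloud(p); save(p,n+"11.png"); im=p["image"].astype(int); mn=im.min(2); sp=im.max(2)-mn
    m=(mn>95)&(sp<60)&(X[...,0]>.43)&(X[...,0]<.70)&(X[...,1]>-.11)&(X[...,1]<.08)&(X[...,2]>.02)&(X[...,2]<.06)
    k,l,st,ce=cv2.connectedComponentsWithStats(m.astype(np.uint8))
    for i in range(1,k):
        if st[i,4]>8: print(n,st[i],np.round(np.median(X[l==i],0),3), np.round(X[l==i][:,:2].min(0),3),np.round(X[l==i][:,:2].max(0),3))
    P=sel(X,.35,.65,-.45,-.15,.15,.32); print("scoop region",len(P))
a=cv2.imread("pics/top11.png")[130:290,220:420]; b=cv2.imread("pics/scene11.png")[120:270,150:340]
cv2.imwrite("pics/c11.png",np.hstack([cv2.resize(a,(400,320)),cv2.resize(b,(400,320))]))
E
```

```text
t 36.1 pos [ 0.5154 -0.2485  0.2383] psi -0.01 tilt 0.03 shift mm [ 3.6 -1.8 -1.7] turn z 90.83 q6 -0.57 F [-0.5 -0.3 -1.1] w 0.0599 30.0
top [236 157  48  32 513] [ 0.62  -0.003  0.036] [ 0.585 -0.065] [0.673 0.063]
top [290 184   8   8  53] [ 0.587 -0.092  0.043] [ 0.578 -0.102] [ 0.599 -0.084]
top [288 199  11  17  97] [ 0.535 -0.092  0.044] [ 0.512 -0.105] [ 0.558 -0.079]
top [291 221   8  17 110] [ 0.478 -0.096  0.043] [ 0.454 -0.106] [ 0.499 -0.087]
scoop region 419
scene [262 192   7  13  64] [ 0.482 -0.096  0.043] [ 0.452 -0.107] [ 0.5   -0.087]
scene [263 206   8  14  65] [ 0.542 -0.092  0.044] [ 0.516 -0.102] [ 0.559 -0.079]
scene [263 223   7   7  42] [ 0.595 -0.091  0.042] [ 0.572 -0.1  ] [ 0.601 -0.082]
scene [274 226  27  17 185] [ 0.633 -0.022  0.037] [ 0.576 -0.067] [0.651 0.012]
scene [315 234   3   8  18] [0.637 0.058 0.037] [0.621 0.054] [0.649 0.061]
scoop region 1287
```

```bash
python3 - <<'E'
from h import *
p=ctrl.camera("top"); X=cloud(p)
# anything small on the bench, away from known things: bright & z 5..30mm
im=p["image"].astype(int); mn=im.min(2); sp=im.max(2)-mn
m=(mn>100)&(sp<60)&(X[...,2]>.008)&(X[...,0]>0)&(X[...,0]<.95)&(abs(X[...,1])<.75)
k,l,st,ce=cv2.connectedComponentsWithStats(m.astype(np.uint8))
for i in range(1,k):
    if 8<st[i,4]<400: print(st[i],np.round(np.median(X[l==i],0),3))
# interior of held scoop
m=(X[...,2]>.18)&(X[...,0]>.43)&(X[...,0]<.6)&(X[...,1]>-.37)&(X[...,1]<-.18)
print(m.sum(), np.histogram(X[m][:,2],bins=np.arange(.18,.4,.01)))
a=p["image"][:,:,::-1]
cv2.imwrite("pics/c12.png",np.hstack([cv2.resize(a[150:270,300:400],(400,480),interpolation=cv2.INTER_CUBIC),cv2.resize(cv2.imread("pics/scene11.png")[150:270,170:270],(400,480),interpolation=cv2.INTER_CUBIC)]))
E
```

```text
[458 102   7   7  27] [ 0.772 -0.491  0.184]
[462 131   9  18 104] [ 0.693 -0.513  0.155]
[  0 143  18  31 300] [0.651 0.656 0.06 ]
[ 20 145  27  30 371] [0.636 0.586 0.063]
[  0 177  14  30 197] [0.564 0.655 0.058]
[ 15 179  27  30 385] [0.548 0.589 0.063]
[290 184   8   8  51] [ 0.587 -0.092  0.044]
[104 192  20  18 313] [0.543 0.384 0.039]
[289 199  10  17  91] [ 0.534 -0.092  0.044]
[395 200  20  18 129] [ 0.486 -0.31   0.28 ]
[369 203   3   6  11] [ 0.489 -0.217  0.408]
[  0 212   9  28 148] [0.473 0.656 0.059]
[ 11 213  27  31 396] [0.461 0.591 0.064]
[291 221   8  17 106] [ 0.478 -0.096  0.044]
[153 230  12  11 102] [0.453 0.253 0.067]
[182 268  17  19 224] [0.349 0.177 0.019]
[119 279   5   7  13] [0.33  0.36  0.009]
[119 287   4   5  11] [0.312 0.363 0.009]
[115 301   3   6   9] [0.27  0.373 0.01 ]
[108 320   4   5   9] [0.226 0.385 0.01 ]
[112 321   7   4  12] [0.225 0.372 0.009]
[238 372  19  12 105] [0.091 0.019 0.011]
[218 406  29  14 219] [ 0.233 -0.004  0.78 ]
8569 (array([  0,  40,  12,  27,  21,  13,  26,  39,  62, 179,   3,   0,   0,
         2,  19, 134, 134, 368, 515,  21,  16,   9]), array([0.18, 0.19, 0.2 , 0.21, 0.22, 0.23, 0.24, 0.25, 0.26, 0.27, 0.28,
       0.29, 0.3 , 0.31, 0.32, 0.33, 0.34, 0.35, 0.36, 0.37, 0.38, 0.39,
       0.4 ]))
```

View pics/c12.png

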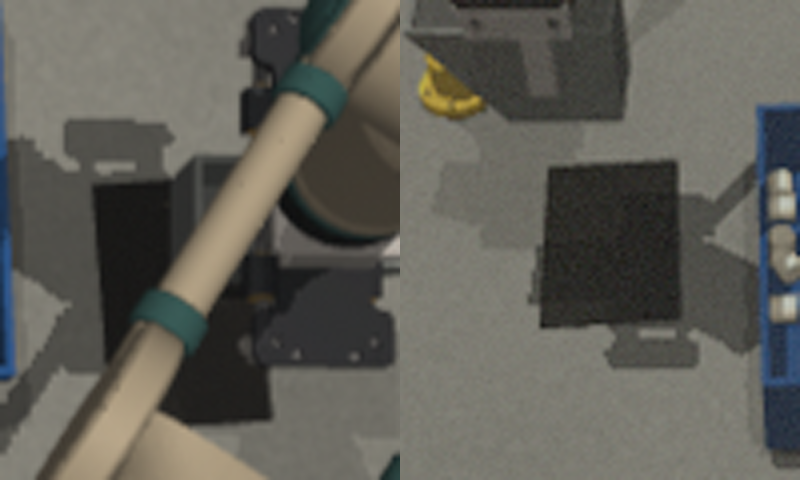

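```bash
python3 - <<'E'
from h import *
s=ctrl.get_state(); p=ctrl.camera("wrist"); X=cloud(p); save(p,"w12.png")
R=Rot.from_quat(s["ee_rot"]).as_matrix(); T=(X-s["tool_pos"])@R   # tool coords
# scoop coords: x=Tx-0.008, z=0.045-Tz
x=T[...,0]-.008; y=T[...,1]; z=.045-T[...,2]
m=(abs(y)<.024)&(x>-.09)&(x<.034)&(z>-.01)&(z<.08)
print("pts",m.sum())
H,_,_=np.histogram2d(x[m],z[m],bins=[np.arange(-.09,.04,.01),np.arange(-.01,.085,.01)]); print(H.astype(int))
im=p["image"].astype(int).min(2); b=m&(im>140); print("bright",b.sum(), np.median(x[b]),np.median(y[b]),np.median(z[b])) if b.any() else print("no bright",im[m].max())
t=cv2.imread("pics/top0.png").astype(int).sum(2)//3; print(t[196:232,338:364:1][::2])
E
```

```text
pts 12459
[[   0    0    0    0    0    0    0    0    0]
 [   0    0    0    0    0    0  697    0    0]
 [   0    0    0    0  171 1948  700    0    0]
 [   0    0    0    0   26   24    0    0    0]
 [   0   27 1291   98    0    0    0    0    0]
 [   0 1322   93    0    0    0    0    0    0]
 [   0 1057    0    0    0    0    0    0    0]
 [   0 1084    0    0    0    0    0    0    0]
 [   0 1148    0    0    0    0    0    0    0]
 [   0 1149    0    0    0    0    0    0    0]
 [   0 1229    0    0    0    0    0    0    0]
 [   0  395    0    0    0    0    0    0    0]]
bright 2173 -0.02442457367720144 0.00030827254022510077 0.0034446185742430593
[[ 32  33  36  65 104 110  99  99  99  98  99  99  99 100 102 102 102 102
  102 101 102 103 107 107 107 121]
 [ 34  40  43  66 101  91  43  44  43  44  44  43  44  44  43  43  44  44
   43  44  43  43  43  42  41  74]
 [ 43  42  42  65 102  92  51  51  48  43  43  44  43  43  57  89  98  74
   42  42  42  41  40  40  41  75]
 [ 42  41  42  69 112 114 106 105 106 106 106  96  84 143 182 182 182 165
   96  76  53  40  41  41  42  75]
[... 827 characters left out ...]
96  91  70
   58  54  42  42  42  42  43  76]
 [ 42  41  41  76 132 165 192 191 189 169 121 106 120 161 191 191 191 176
  112  76  42  43  43  43  42  76]
 [ 42  42  42  77 131 165 191 192 191 184 145  83 136 192 191 192 191 177
  128 113  43  42  42  43  41  76]
 [ 42  43  45  80 132 165 191 192 188 158  78  73 112 177 191 191 177 128
  120  88  41  42  42  42  43  76]
 [ 42  43  48  85 121 120 122 128 129 109 116 115  92  91 111 135 123  78
   66  54  42  42  42  42  43  75]
 [ 42  42  49  85 119 104  88  89  91  95  96  99 108 105  89  54  55  58
   61  61  42  42  42  42  48  84]
 [ 41  42  49  85 116  89  80  81  80  81  80  81  80  80  81  75  58  58
   58  55  48  42  42  42  49  84]]
```

Request:
play_rows(
  increments=[
    [0, 0, 5, 0, 0, 0, 1],
    [0, 0, 7, 0, 0, 0, 1],
    [0, 0, 7, 0, 0, 0, 1],
    [0, 0, 7, 0, 0, 0, 1],
    [0, 0, 7, 0, 0, 0, 1],
  ],
)

```text
time: 36.72
tool_pos: [0.5162, -0.244, 0.2387]
ee_rot: [0.879, 0.476, 0.0, -0.0]
wrist_force: [0.2, -0.2, -0.9]
width: 0.0598
finger_force: 30.0
```

Request:
play_rows(
  increments=[
    [0, 0, 7, 0, 0, 0, 1],
    [0, 0, 7, 0, 0, 0, 1],
    [0, 0, 7, 0, 0, 0, 1],
    [0, 0, 7, 0, 0, 0, 1],
    [0, 0, 7, 0, 0, 0, 1],
  ],
)

```text
time: 37.13
tool_pos: [0.5162, -0.244, 0.2387]
ee_rot: [0.982, 0.19, 0.0, -0.001]
wrist_force: [-0.8, 0.7, -1.7]
width: 0.0597
finger_force: 30.0
```

Request:
play_rows(
  increments=[
    [0, 0, 7, 0, 0, 0, 1],
    [0, 0, 7, 0, 0, 0, 1],
    [0, 0, 7, 0, 0, 0, 1],
    [0, 0, 2, 0, 0, 0.03, 1],
    [0, 0, 0, 0, 0, 0.03, 1],
  ],
)

```text
time: 37.55
tool_pos: [0.5178, -0.245, 0.1801]
ee_rot: [1.0, -0.007, 0.003, 0.001]
wrist_force: [-0.1, -0.0, -2.6]
width: 0.0596
finger_force: 30.0
```

Request:
play_rows(
  increments=[
    [0, 0, 0, 0, 0, 0.03, 1],
    [0, 0, 0, 0, 0, 0.02, 1],
    [0, 0, 0, 0, 0, 0.02, 1],
    [0, 0, 0, 0, 0, 0, 1],
    [0, 0, 0, 0, 0, 0, 1],
  ],
)

```text
time: 37.97
tool_pos: [0.5157, -0.2442, 0.1081]
ee_rot: [1.0, -0.007, -0.001, -0.001]
wrist_force: [-0.5, 0.3, -0.3]
width: 0.0594
finger_force: 30.0
```

```bash
python3 -c "
from h import *
to(.5136,-.2449,.0495,-90.84)"
```

```text
t 37.97 pos [ 0.5157 -0.2442  0.1081] psi -90.77 tilt 0.15 shift mm [-2.   0.9 58.6] turn z 0.07 q6 1.02 F [-0.5  0.3 -0.3] w 0.0594 30.0
```

Request:
play_rows(
  increments=[
    [0, 0, 0, -0.002, 0, 0.02, 1],
    [0, 0, 0, 0, 0, 0.02, 1],
    [0, 0, 0, 0, 0, 0.011, 1],
    [0, 0, 0, 0, 0, 0.004, 1],
    [0, 0, 0, 0, 0, 0, 1],
  ],
)

```text
time: 38.38
tool_pos: [0.5147, -0.2454, 0.0543]
ee_rot: [1.0, -0.007, 0.0, 0.0]
wrist_force: [-0.8, -0.9, -0.2]
width: 0.0597
finger_force: 30.0
```

Request:
play_rows(
  increments=[
    [0, 0, 0, 0, 0, 0.002, 1],
    [0, 0, 0, 0, 0, 0.001, 1],
    [0, 0, 0, 0, 0, 0, 1],
    [0, 0, 0, 0, 0, 0, 1],
  ],
)

```text
time: 38.72
tool_pos: [0.5147, -0.2458, 0.0514]
ee_rot: [1.0, -0.007, 0.001, 0.0]
wrist_force: [0.8, 0.0, -0.9]
width: 0.0597
finger_force: 30.0
```

```bash
python3 -c "
from h import *
to(.5136,-.2449,.0495,-90.84)"
```

```text
t 38.72 pos [ 0.5147 -0.2458  0.0514] psi -90.83 tilt 0.08 shift mm [-1.1 -0.9  1.9] turn z 0.01 q6 1.02 F [ 0.8  0.  -0.9] w 0.0597 30.0
```

Request:
play_rows(
  increments=[
    [0, 0, 0, 0, 0, 0.0015, 1],
    [0, 0, 0, 0, 0, 0, 1],
    [0, 0, 0, 0, 0, 0, 1],
    [0, 0, 0, 0, 0, 0, 0.33],
    [0, 0, 0, 0, 0, 0, 0.2],
  ],
)

```text
time: 39.13
tool_pos: [0.5144, -0.2457, 0.0493]
ee_rot: [1.0, -0.007, 0.0, 0.0]
wrist_force: [-0.6, -0.3, 0.8]
width: 0.0668
finger_force: 0.0
```

Request:
play_rows(
  increments=[
    [0, 0, 0, 0, 0, 0, 0],
    [0, 0, 0, 0, 0, 0, 0],
    [0, 0, 0, 0, 0, 0, 0],
    [0, 0, 0, 0, 0, 0, 0],
    [0, 0, 0, 0, 0, 0, 0],
  ],
)

```text
time: 39.55
tool_pos: [0.5142, -0.2456, 0.0491]
ee_rot: [1.0, -0.007, 0.0, -0.0]
wrist_force: [-1.5, 0.3, 0.2]
width: 0.0936
finger_force: 0.0
```

Request:
play_rows(
  increments=[
    [0, 0, 0, 0, 0, -0.01, 0],
    [0, 0, 0, 0, 0, -0.03, 0],
    [0, 0, 0, 0, 0, -0.035, 0],
    [0, 0, 0, 0, 0, -0.035, 0],
    [0, 0, 0, 0, 0, -0.035, 0],
  ],
)

```text
time: 39.97
tool_pos: [0.5139, -0.2454, 0.1964]
ee_rot: [1.0, -0.007, 0.0, 0.0]
wrist_force: [-0.5, 0.2, -0.5]
width: 0.0939
finger_force: 0.0
```

Request:
play_rows(
  increments=[
    [0, 0, 0, 0, -0.03, -0.035, 0],
    [0, 0, 0, -0.005, -0.035, 0, 0],
    [0, 0, 0, -0.005, -0.035, 0, 0.5],
    [0, 0, 0, -0.005, -0.035, 0, 1],
    [0, 0, 0, -0.005, -0.035, 0, 1],
  ],
)

```text
time: 40.38
tool_pos: [0.4962, -0.0768, 0.2269]
ee_rot: [1.0, -0.008, 0.001, 0.0]
wrist_force: [0.9, 0.5, -0.3]
width: 0.0774
finger_force: 0.0
```

Request:
play_rows(
  increments=[
    [0, 0, 0, -0.005, -0.035, 0, 1],
    [0, 0, 0, -0.005, -0.035, 0, 1],
    [0, 0, 0, -0.005, -0.035, 0, 1],
    [0, 0, 0, -0.005, -0.035, 0, 1],
    [0, 0, 0, -0.005, -0.035, 0, 1],
  ],
)

```text
time: 40.8
tool_pos: [0.4736, 0.0988, 0.2268]
ee_rot: [1.0, -0.007, 0.001, -0.0]
wrist_force: [0.8, -0.7, 0.8]
width: 0.0441
finger_force: 0.0
```

Request:
play_rows(
  increments=[
    [0, 0, 0, -0.005, -0.035, 0, 1],
    [0, 0, 0, -0.005, -0.035, 0, 1],
    [0, 0, 0, -0.005, -0.035, 0, 1],
    [0, 0, 0, 0, 0, 0, 1],
    [0, 0, 0, 0, 0, 0, 1],
  ],
)

```text
time: 41.22
tool_pos: [0.4602, 0.2038, 0.2264]
ee_rot: [1.0, -0.005, 0.0, 0.0]
wrist_force: [-0.6, -0.9, 0.1]
width: 0.0107
finger_force: 0.0
```

```bash
python3 - <<'E'
from h import *
to(.453,.254,.12)
p=ctrl.camera("top"); X=cloud(p); save(p,"top13.png")
P=sel(X,.35,.65,-.3,-.16,.083,.097); print("scoop rim",len(P),box(P))
P=sel(X,.47,.55,-.27,-.22,.0,.04); print("scoop floor z",len(P),np.round(np.percentile(P[:,2],[5,50,95]),4))
P=sel(X,.46,.68,-.08,.055,.069,.08); print("tubhubs",len(P),box(P))
hubs(p)
P=sel(X,.4,.6,.3,.45,.078,.09); print("handle",len(P),box(P) if len(P) else 0)
p=ctrl.camera("wrist"); X=cloud(p); save(p,"w13.png")
P=sel(X,.42,.49,.22,.29,.062,.08); print("button",len(P),box(P) if len(P) else 0,np.percentile(P[:,2],[5,50,80,95]) if len(P) else 0)
if len(P):
    h=np.percentile(P[:,2],90); Q=P[P[:,2]>h-.002]; print(cv2.minEnclosingCircle((Q[:,:2]*1000).astype(np.float32)),h)
E
```

```text
t 41.22 pos [0.4602 0.2038 0.2264] psi -90.61 tilt 0.04 shift mm [ -7.8 -50.1 106.4] turn z None q6 1.86 F [-0.6 -0.9  0.1] w 0.0107 0.0
scoop rim 275 (array([ 492., -245.]), array([ 59.4, 139.3]), 89.5)
scoop floor z 408 [0.0034 0.008  0.02  ]
tubhubs 375 (array([625.1,  -2.4]), array([106.4,  40.4]), 72.1)
hub? [ 508.8 -496.8] 20.8 [146. 138.  40.] YELLOW
hub? [ 318.9 -386.9] 20.9 [149. 144.  40.] YELLOW
handle 0 0
button 790 (array([455.3, 254.6]), array([31.1, 30.6]), 41.2) [0.0654301  0.06738881 0.06810616 0.06873282]
((455.1961364746094, 255.1238555908203), 15.41678524017334) 0.0684679384230739
```

```bash
python3 - <<'E'
from h import *
p=ctrl.camera("top"); X=cloud(p); z=X[...,2]
def comps(z0,z1,a=20):
    m=(z>z0)&(z<z1)&(X[...,0]>.445)&(X[...,0]<.685)&(X[...,1]>-.1)&(X[...,1]<.066)
    k,l,st,_=cv2.connectedComponentsWithStats(m.astype(np.uint8))
    for i in range(1,k):
        if st[i,4]>a:
            c,r=cv2.minEnclosingCircle((X[l==i][:,:2]*1000).astype(np.float32)); print(z0,st[i],np.round(c),round(r,1),np.round(np.median(z[l==i]),4))
comps(.068,.08); comps(.034,.042)
p=ctrl.camera("scene"); X=cloud(p); z=X[...,2]; comps(.068,.08)
im=p["image"].astype(int); mn=im.min(2); m=(mn>95)&(im.max(2)-mn<60)&(z>.03)&(z<.06)&(X[...,0]>.43)&(X[...,0]<.70)&(X[...,1]>-.11)&(X[...,1]<-.075); print("stones px",m.sum())
E
```

```text
0.068 [240 159  16  16 201] [635.  29.] 21.0 0.0728
0.068 [264 167  16  16 197] [615. -34.] 20.9 0.0729
0.034 [237 158  47  31 409] [625.  -3.] 65.7 0.0372
0.034 [291 222   5  15  22] [476. -89.] 18.8 0.0387
0.068 [279 221  14  13 144] [618. -32.] 22.3 0.0733
0.068 [301 226  14  13 140] [637.  29.] 22.4 0.0736
stones px 172
```

Request:
play_rows(
  increments=[
    [0, 0, 0, -0.003, -0.025, 0, 1],
    [0, 0, 0, -0.003, -0.025, 0, 1],
    [0, 0, 0, 0, 0, 0.04, 1],
    [0, 0, 0, 0, 0, 0.04, 1],
    [0, 0, 0, 0, 0, 0.03, 1],
  ],
)

```text
time: 41.83
tool_pos: [0.455, 0.2511, 0.1139]
ee_rot: [1.0, -0.008, -0.0, 0.0]
wrist_force: [-0.7, -0.4, -0.5]
width: 0.0006
finger_force: 0.0
```

Request:
play_rows(
  increments=[
    [0, 0, 0, 0, 0, 0.01, 1],
    [0, 0, 0, 0, 0, 0, 1],
    [0, 0, 0, 0, 0, 0, 1],
    [0, 0, 0, 0, 0, 0, 1],
  ],
)

```text
time: 42.17
tool_pos: [0.4574, 0.2526, 0.1078]
ee_rot: [1.0, -0.008, 0.002, -0.001]
wrist_force: [-0.6, 0.7, 0.9]
width: 0.0002
finger_force: 0.0
```

```bash
python3 -c "
from h import *
to(.454,.254,.078)"
```

```text
t 42.17 pos [0.4574 0.2526 0.1078] psi -90.89 tilt 0.23 shift mm [-3.5 -1.3 29.8] turn z None q6 1.96 F [-0.6  0.7  0.9] w 0.0002 0.0
```

Request:
play_rows(
  increments=[
    [0, 0, 0, -0.002, -0.001, 0.01, 1],
    [0, 0, 0, 0, 0, 0.009, 1],
    [0, 0, 0, 0, 0, 0.003, 1],
    [0, 0, 0, 0, 0, 0.002, 1],
    [0, 0, 0, 0, 0, 0, 1],
  ],
)

```text
time: 42.58
tool_pos: [0.454, 0.2536, 0.0824]
ee_rot: [1.0, -0.007, 0.001, -0.0]
wrist_force: [-0.3, 0.2, 4.2]
width: 0.0004
finger_force: 1.5
```

Request:
play_rows(
  increments=[
    [0, 0, 0, 0, 0, 0.002, 1],
    [0, 0, 0, 0, 0, 0.002, 1],
    [0, 0, 0, 0, 0, 0, 1],
    [0, 0, 0, 0, 0, 0, 1],
  ],
)

```text
time: 42.92
tool_pos: [0.454, 0.2536, 0.0792]
ee_rot: [1.0, -0.007, 0.001, -0.0]
wrist_force: [-1.6, -1.8, 9.8]
width: 0.0005
finger_force: 4.9
```

```bash
python3 -c "
from h import *
to(.454,.254,.078)"
```

```text
t 42.92 pos [0.454  0.2536 0.0792] psi -90.82 tilt 0.1 shift mm [-0.  -0.4  1.2] turn z None q6 1.96 F [-1.6 -1.8  9.8] w 0.0005 4.9
```

Request:
play_rows(
  increments=[
    [0, 0, 0, 0, 0, 0.0015, 1],
    [0, 0, 0, 0, 0, 0, 1],
    [0, 0, 0, 0, 0, 0, 1],
    [0, 0, 0, 0, 0, 0, 1],
  ],
)

```text
time: 43.25
tool_pos: [0.4541, 0.2536, 0.079]
ee_rot: [1.0, -0.007, 0.001, -0.0]
wrist_force: [-3.1, -1.6, 18.2]
width: 0.0003
finger_force: 9.3
```

Request:
play_rows(
  increments=[
    [0, 0, 0, 0, 0, -0.01, 1],
    [0, 0, 0, 0, 0, -0.03, 1],
    [0, 0, 0, 0, 0, -0.04, 1],
    [0, 0, 0, 0, 0, -0.04, 1],
    [0, 0, 0, 0, 0, -0.03, 1],
  ],
)

```text
time: 43.67
tool_pos: [0.454, 0.2539, 0.2293]
ee_rot: [1.0, -0.007, 0.001, -0.001]
wrist_force: [0.3, 0.9, -0.4]
width: 0.0001
finger_force: 0.0
```

Request:
play_rows(
  increments=[
    [0, 0, 0, -0.035, 0, 0, 1],
    [0, 0, 0, -0.035, 0, 0, 1],
    [0, 0, 0, 0, 0, 0, 1],
    [0, 0, 0, 0, 0, 0, 1],
    [0, 0, 0, 0, 0, 0, 1],
  ],
)

```text
time: 44.08
tool_pos: [0.3839, 0.2547, 0.2264]
ee_rot: [1.0, -0.007, 0.001, -0.0]
wrist_force: [0.9, -0.4, -0.1]
width: 0.0008
finger_force: 0.0
```

```bash
python3 - <<'E'
from h import *
to(.454,.254,.2)
p=ctrl.camera("top"); X=cloud(p); save(p,"t14.png")
P=sel(X,.46,.68,-.08,.055,.069,.08); print("tubhubs",len(P),box(P))
P=sel(X,.35,.65,-.3,-.16,.083,.097); print("scoop rim",len(P),box(P))
p=ctrl.camera("scene"); X=cloud(p)
P=sel(X,.4,.6,.3,.45,.078,.09); print("handle",len(P),box(P) if len(P) else 0)
# white window area dots centroid relative to window
im=p["image"].astype(int).sum(2)//3; m=(X[...,0]>.5)&(X[...,0]<.58)&(X[...,1]>.35)&(X[...,1]<.42)&(X[...,2]<.046)&(im>150)
print("window white",m.sum(),np.round(np.median(X[m],0),3))
E
```

```text
t 44.08 pos [0.3839 0.2547 0.2264] psi -90.81 tilt 0.08 shift mm [70.1 -0.3 26.5] turn z None q6 2.02 F [ 0.9 -0.4 -0.1] w 0.0008 0.0
tubhubs 379 (array([625.2,  -2.4]), array([106.4,  41.3]), 72.4)
scoop rim 277 (array([ 491.9, -245.1]), array([ 59.4, 139. ]), 89.4)
handle 108 (array([485.5, 383.7]), array([69.7, 19.8]), 16.6)
window white 125 [0.544 0.386 0.04 ]
```

Button bottomed out (18 N, hard stop), the dial, hubs, stones and scoop all check out.

```bash
python3 -c "
from bench import ctrl
print(ctrl.job_done())"
```

```text
the job is handed in; nothing more can be done
None
```

Job handed in: the dial is at three dots, both hubs stand flange down in the tub with all five stones, the empty scoop is upright on its mat, and the start button was pressed to its stop. One hub was moved a few centimetres inside the tub during the run, but it is still standing.

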